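# Load and lock the bedside lamp's power box

## Task

First turn the bedside lamp's timer dial back to its zero stop, then lay every battery pack flat on the floor of the power box's bay. When all are in, slide the cover fully shut, then use the red key to turn both cam locks clockwise a quarter turn until they seat, and stand the key back in its stand. Leave everything else on the table where it is.

Things in the scene. Friction and masses are not known exactly. Their poses are not given: they have to be found in the camera images.
- power_box: bedside lamp's wooden power box, fixed, 252 (x) x 244 (y) x 60 mm high; origin under its centre. Its x axis points away from the robot (yaw varies some 0.2 rad). Along x: ledge with two cam locks from -126 to -80 mm (top 60 mm high), open bay from -80 to +14, deck from +14 to +126 on which the open cover parks.
- bay (a point): centre of the bay's black floor, 5 mm above the table, axes as the power box. Inside, the bay is 94 mm along x and 228 mm along y; its walls rise 51 mm above the floor. It has no dividers: up to four packs lie side by side along y (50 mm apart leaves room for fingers), each with its length along x.
- cover (a joint): sliding white cover of the bay, m: 0 = fully shut, grows to 0.108 = open (slid along the box's +x, away from the robot). Starts open by 0.095 or more. Slides stiffly (about 1.5 N) and stays where it is left. The plate is 106 (x) x 236 mm, 56 to 60 mm above the table; it slides freely over packs that lie flat on the floor.
- cover_bar (a point): middle of the black grip bar on the cover, 74 mm above the table; bar 12 mm thick (box x), 70 mm long (box y), from 60 to 84 mm high. Moves with the cover.
- timer (a joint): lamp's timer dial, rad: 0 = zero stop (hard stop), grows as the dial is turned clockwise seen from above. It starts between 0.7 and 2.1, so it is turned back anticlockwise; light friction (0.04 N m), stays where it is left.
- timer_grip (a point): on the dial's axis, 42 mm above the table; its x axis lies along the dial's grip bar and turns with it. Bar 58 mm long, 14 mm thick, from 18 to 52 mm above the table, with a white mark on its top at the -x end; at zero this points at the red mark on the round white base (92 mm across, fixed).
- key_stand: aluminium key stand, fixed, 58 x 58 mm, 72 mm high, with a square 34 mm well open at the top; origin under its centre.
- key: locking key, 109 mm tall, 0.12 kg, standing blade down in the stand; origin at the blade's lower end, on the key's axis; z up, x along the blade's width. Steel blade 22 (x) x 4 (y) x 16 mm high, 12 mm round shaft, red flange 54 mm across from 64 to 69 mm, red grip block 38 (x) x 14 (y) mm from 69 to 109 mm. In the stand the flange rests on the rim, so the blade's end is 8 mm above the table; it is put back at any yaw.
- key_grip (a point): centre of the key's grip block, 89 mm above the blade's lower end; axes as the key.
- cam_left (a joint): brass cam lock on the ledge, on the box's +y side, rad: starts at 0 to 0.15 (open, tongue along the box's +y), 1.571 = hard stop where it is seated (red tongue along the box's +x, over the cover's edge). Grows clockwise seen from above; friction 0.12 N m, stays where it is left.
- cam_left_slot (a point): on this cam's axis at the top of its head, 75 mm above the table; x axis along slot and tongue, turns with the cam. Slot 8 mm wide, 34 mm long, open at both ends, 10 mm deep; head about 38 mm across. The key's blade fits with play, so the key turns some 0.2 rad more than the cam.
- cam_right (a joint): the other cam lock, on the box's -y side, same values and sense as cam_left.
- cam_right_slot (a point): on this cam's axis at the top of its head, as cam_left_slot.
- pack0: battery pack (two to four of them are present), 0.16 kg: green body 66 (x) x 34 (y) x 24 mm high with an orange rib on top, 38 (x) x 12 (y) mm, from 24 to 44 mm above its underside; origin at the underside's centre, z up. Pick it by the rib.
- pack1: battery pack (two to four of them are present), 0.16 kg: green body 66 (x) x 34 (y) x 24 mm high with an orange rib on top, 38 (x) x 12 (y) mm, from 24 to 44 mm above its underside; origin at the underside's centre, z up. Pick it by the rib.
- pack2: battery pack (two to four of them are present), 0.16 kg: green body 66 (x) x 34 (y) x 24 mm high with an orange rib on top, 38 (x) x 12 (y) mm, from 24 to 44 mm above its underside; origin at the underside's centre, z up. Pick it by the rib.
- pack3: battery pack (two to four of them are present), 0.16 kg: green body 66 (x) x 34 (y) x 24 mm high with an orange rib on top, 38 (x) x 12 (y) mm, from 24 to 44 mm above its underside; origin at the underside's centre, z up. Pick it by the rib.
- book: bystander, leave it alone: white book, 130 x 180 x 24 mm; origin under its centre.
- bowl: bystander, leave it alone: white bowl, 110 mm across, 60 mm high, standing on the book; origin under its centre.
- vase: bystander, leave it alone: glass vase, 72 mm across, 134 mm high, with a sprig reaching 210 mm; origin under its centre.
- mug: bystander, leave it alone: blue mug, 80 mm across, 90 mm high; origin under its centre.
- glasses_case: bystander, leave it alone: grey spectacles case, 160 x 60 x 40 mm; origin under its centre.
- jar: bystander, leave it alone: cream jar, 64 mm across, 60 mm high; origin under its centre.
- remote: bystander, leave it alone: black remote control, 150 x 42 x 18 mm; origin under its centre.
Mind the look-alikes: they are no part of the job. Leave any pink or yellow look-alike of the pack3 alone.

How it is judged:
By the outcome, as a careful person would: the job done as asked, in the order asked, and still so for the second after the job is handed in, with the robot touching nothing.
Of pack0, pack1, pack2, pack3 only 2 to 4 are there at a start; the rules pass over those that are not, and their reading is None.
At some moment in a run one of pack0, pack1, pack2, pack3 may be knocked a few centimetres aside while the robot is not near it.
It also fails if it takes over 210 s, if anything falls off the work surface, if the arm or the gripper's body presses on something with over 40 N, if the wrist force passes 120 N, or if a joint passes its speed limit or range.

## Robot

A 6-joint arm with a two-finger parallel gripper is mounted at the origin on the work surface. World frame = base frame: x ahead of the robot, y to its left, z up, the work surface at z = 0. Lengths are in m, angles in degrees, forces in N, time in s.
With the tool pointing down it reaches from about 0.425 to 0.95 m from the base axis. Payload 14.7 kg.
Tool frame: the origin (TCP) lies at the very end of the fingers, on their centre line; the grasp point (between the pads) lies manip.pinch_z behind it (manip.pinch_z is the distance from the TCP to the grasp point, in m); z points along the fingers, y is the line along which they close (so a half turn about z gives the same grasp; the last joint's range is limited). The gripper opens to 85 mm and grips with 20 to 120 N. Pads are 22 mm wide; open, the fingers measure 114 mm over their backs; the gripper's body (76 mm by 85 mm) begins 54 mm behind the grasp point. The pads swing forward as they close: fully open they stand 13 mm farther back than shut.
Start: joints at [-67.128, 27.513, 91.461, -0, 61.026, -2.67], TCP at [0.28, -0.586, 0.201] pointing down, gripper open.
Joint ranges: [-157.49, 157.49], [-46.99, 117.5], [13.45, 153.17], [-89.5, 269.5], [5.16, 153.95], [-167.48, 167.48]. Speed limits (degrees/s): [108.29, 108.29, 136.94, 172.46, 172.46, 172.46].

## Interface

Orientations are given as [roll, pitch, yaw] about the fixed x, y, z axes, in that order (R = Rz(yaw) Ry(pitch) Rx(roll)).
In Python, from plant import status, optics, manip gives the robot as it stands.
- The arm moves only by the shell command python3 -m pendant 'ROWS' [FORCE]. ROWS is JSON, one flat list of numbers, 7 for each row, row after row: the opening, from 0 (shut) to 1 (fully open), then the shift along the world's x, y, z in cm, then the turn, a rotation vector about the world's x, y, z in degrees. A call has 1 to 8 rows; each row shifts and turns the commanded pose from where the row before left it; what a row does not reach is not made up. A row lasts 1/12 s, in which the tool goes at most 41.7 mm and 7.16 degrees, less where a joint would pass 70% of its speed; a pose out of reach is approached as far as the arm can. A call with a gripper value outside its range is refused whole. The fingers move at their own pace and stop on an object; FORCE is the grip in N (left out, the last holds). Time passes only in rows, so rows that do not move let the fingers close. It gives the time, the measured TCP pose, the force, the opening and the grip force at its end, in the units of the state.
- status.observe(): the state, without advancing time (a new reading comes with each control period).
- optics.grab_frame(name): name is "side" or "top" or "wrist"; returns a dict with "pixels" (480x640x3 uint8, red, green, blue), "camera_matrix" (3x3 intrinsics, pixels), "D" ([k1, k2, p1, p2, k3] as OpenCV has them; the pictures are not rectified), "rvec" (rotation vector, rad) and "tvec" (3), from world to camera coordinates, as OpenCV has them; the wrist camera has in their place "mount" (4x4, takes a point from camera to tool coordinates, whose origin is the TCP and whose axes are the flange's). Camera axes: x right, y down, z forward; pixel columns grow to the right and rows downward; lengths in m; the calibration is good to about 2 mm. A picture is of the moment at which its call begins: read the wrist's pose just before it. There is no depth.
- manip.hand_in(): hands the job in; it is judged then, once.
The state is a dict: "time_s": time; "q": joint angles; "joint_vel": joint speeds; "tau": joint torques, N m; "ee_pos": TCP position; "tool_rot": TCP orientation; "contact_force": force on the tool from outside, world axes, zero at the start; "moment": the same for the moment, N m; "width": opening from 0.0 (shut) to 1.0 (fully open); "grasp_force": force on a finger pad.
Only numpy, scipy, OpenCV 4.12 (cv2) and the standard library are available. Lean on these libraries where they do the work, as an engineer would, in place of code of your own. Each camera call takes 0.05 s, during which the arm holds its last target. There are 200 camera calls.

## Working session

There is one attempt and no reset: what is moved stays moved. The work goes in short steps, Python scripts to look and compute and a shell command to move; the robot and the scene stay as the last step left them, time stands still between calls to the robot, and variables do not carry over. Pictures are saved under pics/ and viewed, at most 14 in all, crops included, and the job is handed in when it is done.

```bash
ls; mkdir -p pics; cat > h.py <<'E'
import numpy as np, cv2
from scipy.spatial.transform import Rotation as R
from plant import status, optics, manip
def grab(n):
    s=status.observe(); f=optics.grab_frame(n); f['s']=s
    K=np.array(f['camera_matrix']);f['K']=K;f['Dd']=np.array(f['D'],float)
    if 'mount' in f:
        T=np.eye(4);T[:3,:3]=R.from_euler('xyz',s['tool_rot'],degrees=True).as_matrix();T[:3,3]=s['ee_pos']
        C=T@np.array(f['mount'])
    else:
        C=np.eye(4);r=R.from_rotvec(np.ravel(f['rvec'])).as_matrix();C[:3,:3]=r.T;C[:3,3]=-r.T@np.ravel(f['tvec'])
    f['C']=C;f['img']=cv2.cvtColor(np.asarray(f['pixels']),cv2.COLOR_RGB2BGR);return f
def ray(f,uv):
    p=cv2.undistortPoints(np.array(uv,float).reshape(-1,1,2),f['K'],f['Dd'])[:,0]
    d=np.c_[p,np.ones(len(p))]@f['C'][:3,:3].T
    return f['C'][:3,3],d
def plane(f,uv,z):
    o,d=ray(f,uv);return o+d*((z-o[2])/d[:,2])[:,None]
def tri(f1,a,f2,b):
    o1,d1=ray(f1,[a]);o2,d2=ray(f2,[b]);d1=d1[0];d2=d2[0]
    t=np.linalg.lstsq(np.c_[d1,-d2],o2-o1,rcond=None)[0];p=o1+t[0]*d1;q=o2+t[1]*d2
    return (p+q)/2,np.linalg.norm(p-q)
def proj(f,P):
    Ci=np.linalg.inv(f['C']);return cv2.projectPoints(np.array(P,float).reshape(-1,3),R.from_matrix(Ci[:3,:3]).as_rotvec(),Ci[:3,3],f['K'],f['Dd'])[0][:,0]
def blobs(f,lo,hi,amin=30):
    m=cv2.inRange(cv2.cvtColor(f['img'],cv2.COLOR_BGR2HSV),np.array(lo),np.array(hi))
    out=[]
    for c in cv2.findContours(m,cv2.RETR_EXTERNAL,cv2.CHAIN_APPROX_NONE)[0]:
        if cv2.contourArea(c)>=amin: out.append((cv2.contourArea(c),cv2.minAreaRect(c),c))
    return out
E
python3 - <<'E'
from h import *
print(status.observe(),manip.pinch_z)
for n in ['top','side','wrist']:
    f=grab(n);cv2.imwrite(f'pics/{n}0.png',f['img']);print(n,f['C'].round(3).tolist(),f['K'].round(0).tolist())
E
```

```text
pics
{'time_s': 0.0, 'q': array([-6.71280627e+01,  2.75500807e+01,  9.14932549e+01, -6.41270111e-05,
        6.10253743e+01, -2.66870860e+00]), 'joint_vel': array([-0.05083667,  0.05901002, -0.06932841, -0.01565639,  0.04854877,
       -0.04930801]), 'tau': array([-1.80794563e-03, -9.50640678e+01, -4.30174398e+01, -1.41271671e-04,
        1.25840507e-02, -7.44500517e-05]), 'ee_pos': array([ 0.28010902, -0.58606143,  0.20017308]), 'tool_rot': array([-1.79931362e+02, -3.14318981e-03,  2.55406751e+01]), 'contact_force': array([0.76573759, 1.03177838, 0.0459115 ]), 'moment': array([-0.01477997, -0.02502014, -0.00047798]), 'grasp_force': 0.0, 'width': 1.0024778630016218} 0.0187
top [[0.023, -0.998, 0.063, 0.459], [-0.999, -0.021, 0.031, -0.027], [-0.03, -0.064, -0.997, 1.077], [0.0, 0.0, 0.0, 1.0]] [[435.0, 0.0, 319.0], [0.0, 435.0, 240.0], [0.0, 0.0, 1.0]]
side [[0.95, -0.18, 0.257, 0.224], [-0.313, -0.512, 0.8, -0.934], [-0.012, -0.84, -0.542, 0.702], [0.0, 0.0, 0.0, 1.0]] [[488.0, 0.0, 318.0], [0.0, 488.0, 235.0], [0.0, 0.0, 1.0]]
wrist [[0.433, -0.87, -0.238, 0.341], [-0.902, -0.418, -0.113, -0.557], [-0.001, 0.263, -0.965, 0.373], [0.0, 0.0, 0.0, 1.0]] [[333.0, 0.0, 318.0], [0.0, 333.0, 241.0], [0.0, 0.0, 1.0]]
```

View pics/top0.png

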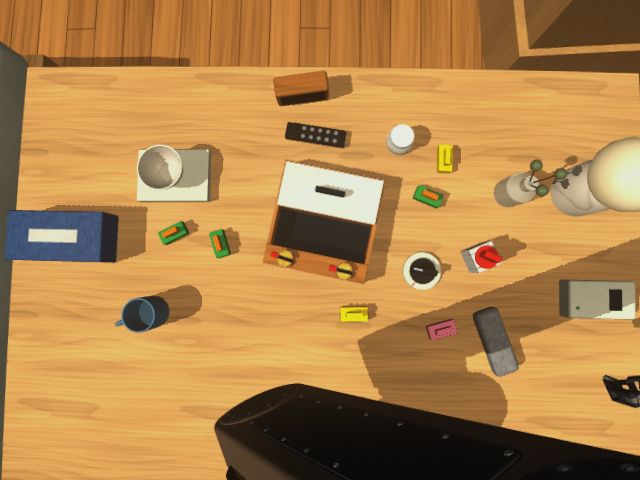

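View pics/side0.png

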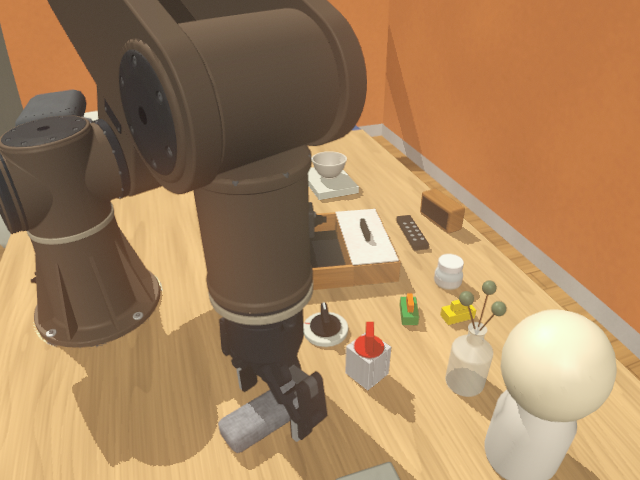

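The top view shows three green packs with orange ribs at (173,233), (219,243) and (429,195). The look-alikes are yellow at (445,157) and (354,314), and pink at (441,329), so they stay untouched. The dial is at (422,270), the key and stand at (486,257), the cams at (285,258) and (344,270), and the cover bar at (330,190).

```bash
python3 - <<'E'
from h import *
f=grab('top')
c=cv2.resize(f['img'][140:290,140:510],None,fx=2.16,fy=2.16,interpolation=cv2.INTER_CUBIC);cv2.imwrite('pics/c1.png',c)
def rep(name,lo,hi,z,a=20):
    for A,r,cn in blobs(f,lo,hi,a):
        bp=cv2.boxPoints(r);P=plane(f,bp,z);e=[P[1]-P[0],P[2]-P[1]];l=max(e,key=np.linalg.norm)
        print(name,A,np.round(r[0]),plane(f,[r[0]],z)[0].round(3)[:2],'len',[round(float(np.linalg.norm(x)),3) for x in e],'yaw',round(float(np.degrees(np.arctan2(l[1],l[0])))%180,1))
rep('orange',(5,170,140),(18,255,255),.044,25)
rep('green',(50,120,50),(80,255,255),.024)
rep('red',(0,200,120),(4,255,255),.075)
rep('brass',(20,120,120),(28,255,230),.075,40)
rep('barblk',(0,0,0),(180,255,45),.06,60)
E
```

```text
orange 741.5 [319. 264.] [0.467 0.006] len [0.046, 0.141] yaw 79.2
orange 51.5 [217. 243.] [0.512 0.252] len [0.011, 0.038] yaw 18.2
orange 61.5 [169. 232.] [0.537 0.37 ] len [0.036, 0.012] yaw 117.6
orange 345.0 [367. 255.] [ 0.492 -0.11 ] len [0.149, 0.042] yaw 155.4
orange 330.5 [282. 236.] [0.533 0.095] len [0.143, 0.068] yaw 169.2
orange 74.0 [430. 195.] [ 0.639 -0.256] len [0.014, 0.038] yaw 66.8
orange 942.5 [300.  83.] [0.91  0.061] len [0.132, 0.049] yaw 98.5
orange 29061.5 [240.  34.] [1.035 0.214] len [1.237, 0.176] yaw 89.8
green 302.5 [219. 244.] [0.512 0.252] len [0.032, 0.064] yaw 18.9
green 311.0 [172. 233.] [0.536 0.37 ] len [0.063, 0.033] yaw 117.6
green 165.5 [428. 196.] [ 0.639 -0.255] len [0.033, 0.065] yaw 68.9
red 379.5 [486. 257.] [ 0.492 -0.38 ] len [0.051, 0.051] yaw 131.4
brass 49.5 [610. 370.] [ 0.241 -0.661] len [0.087, 0.004] yaw 90.9
brass 105.5 [608. 364.] [ 0.256 -0.656] len [0.145, 0.02] yaw 90.9
brass 93.0 [478. 363.] [ 0.251 -0.361] len [0.021, 0.056] yaw 85.6
brass 378.0 [354. 314.] [ 0.355 -0.078] len [0.062, 0.032] yaw 91.4
brass 47.0 [343. 275.
[... 158 characters left out ...]
13, 0.029] yaw 72.9
brass 48.0 [118. 184.] [0.645 0.489] len [0.091, 0.007] yaw 90.7
brass 246.5 [444. 158.] [ 0.72  -0.283] len [0.035, 0.066] yaw 180.0
barblk 124.5 [236. 472.] [-0.018  0.186] len [0.04, 0.03] yaw 92.5
barblk 24069.0 [426. 459.] [ 0.028 -0.25 ] len [0.217, 0.975] yaw 79.5
barblk 575.0 [622. 391.] [ 0.191 -0.697] len [0.082, 0.068] yaw 90.8
barblk 129.0 [136. 324.] [0.317 0.433] len [0.051, 0.026] yaw 91.8
barblk 61.0 [152. 302.] [0.369 0.398] len [0.044, 0.021] yaw 91.6
barblk 205.0 [616. 300.] [ 0.4   -0.685] len [0.026, 0.044] yaw 179.2
barblk 178.0 [328. 251.] [ 0.498 -0.016] len [0.021, 0.099] yaw 78.7
barblk 618.0 [109. 237.] [0.519 0.51 ] len [0.116, 0.036] yaw 179.9
```

View pics/c1.png

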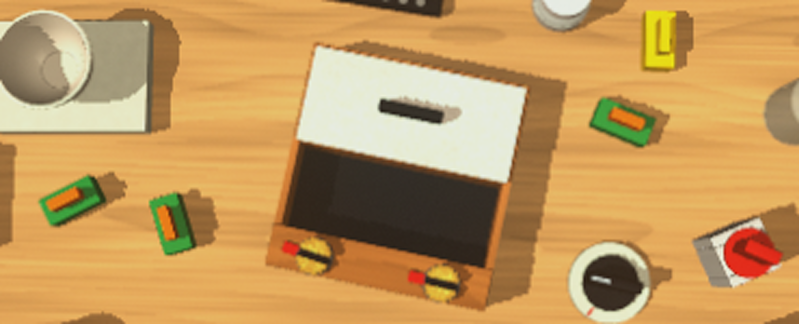

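The crop confirms the ribs at full-image (170,232), (217,243) and (430,195) are orange on green bodies: these are the packs. The dial's white mark is at left and the red zero mark at lower left. I'll move to the dial.

```bash
python3 -m pendant '[1,1.6,3.4,0,0,0,0, 1,1.6,3.4,0,0,0,0, 1,1.6,3.4,0,0,0,0, 1,1.6,3.4,0,0,0,0, 1,1.6,3.4,0,0,0,0, 1,1.6,3.4,0,0,0,0, 1,1.6,3.4,0,0,0,0, 1,1.6,3.4,0,0,0,0]'
python3 -m pendant '[1,1.6,3.4,0,0,0,0, 1,1.6,3.4,0,0,0,0, 1,0,0,0,0,0,0,1,0,0,0,0,0,0,1,0,0,0,0,0,0]'
python3 - <<'E'
from h import *
f=grab('wrist');cv2.imwrite('pics/w1.png',f['img']);print(f['s']['ee_pos'],f['s']['tool_rot'])
E
```

```text
time_s: 0.87
ee_pos: [0.4086, -0.3127, 0.2008]
tool_rot: [-180.0, -0.0, 25.5]
contact_force: [1.3, 0.3, 0.3]
width: 1.001
grasp_force: 0.0
time_s: 1.28
ee_pos: [0.4404, -0.2465, 0.2008]
tool_rot: [180.0, 0.0, 25.6]
contact_force: [0.3, -0.3, 0.8]
width: 1.001
grasp_force: 0.0
[ 0.44036452 -0.24648534  0.20081814] [1.79986486e+02 7.50234173e-03 2.56063094e+01]
```

View pics/w1.png

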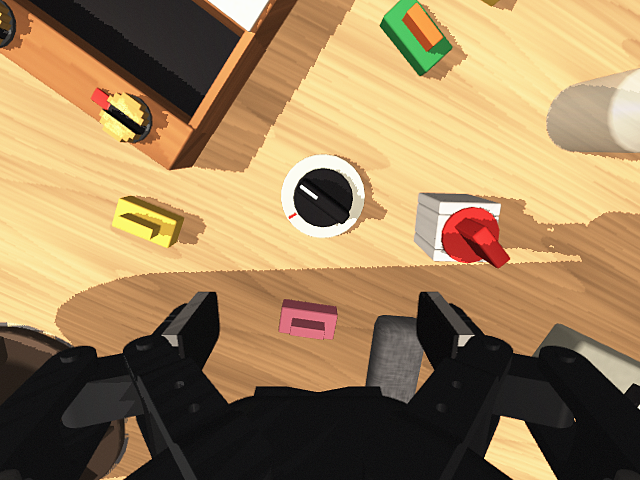

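The wrist view shows the dial base at (323,196), its white mark at (309,193), the red zero mark at (292,215), and the key flange at (470,235) with its grip leaning right in perspective. I'll measure the dial, key and right cam from this view and the first top view.

```bash
cat >> h.py <<'E'
def top0():
    f=grab('top');f['img']=cv2.imread('pics/top0.png');return f
def col(f,lo,hi,box,every=False):
    x0,y0,x1,y1=box;m=cv2.inRange(cv2.cvtColor(f['img'],cv2.COLOR_BGR2HSV),np.array(lo),np.array(hi))
    k=np.zeros_like(m);k[y0:y1,x0:x1]=m[y0:y1,x0:x1]
    cs=sorted(cv2.findContours(k,cv2.RETR_EXTERNAL,cv2.CHAIN_APPROX_NONE)[0],key=cv2.contourArea)
    return cs if every else cs[-1]
def fitline(f,c,z):
    "centroid and yaw of filled contour projected on plane z"
    m=np.zeros(f['img'].shape[:2],np.uint8);cv2.drawContours(m,[c],-1,255,-1);v,u=np.nonzero(m)
    P=plane(f,np.c_[u,v],z)[:,:2];w,V=np.linalg.eigh(np.cov((P-P.mean(0)).T));d=V[:,1]
    return P.mean(0).round(4),round(float(np.degrees(np.arctan2(d[1],d[0])))%180,1),np.sqrt(w*12).round(3)
E
python3 - <<'E'
from h import *
w=grab('wrist');t=top0()
W=(0,0,150),(180,70,255)
e=[cv2.fitEllipse(col(w,*W,(270,140,375,245))),cv2.fitEllipse(col(t,*W,(395,240,450,300)))]
print(e,'tri ring',tri(w,e[0][0],t,e[1][0]),plane(w,[e[0][0]],.018))
c=col(w,*W,(298,182,322,204));print('mark',fitline(w,c,.052))
r=col(w,(0,130,100),(8,255,255),(282,205,302,225));print('red',fitline(w,r,.012),cv2.contourArea(r))
d=col(w,(0,0,0),(180,255,60),(285,160,365,235));print('black',cv2.minAreaRect(d))
cv2.imwrite('pics/c2.png',np.hstack([cv2.resize(w['img'][145:245,270:375],None,fx=3.8,fy=3.8,interpolation=cv2.INTER_CUBIC),cv2.resize(w['img'][180:280,410:515],None,fx=3.8,fy=3.8,interpolation=cv2.INTER_CUBIC)]))
E
```

```text
[((322.05950927734375, 195.15997314453125), (82.71495819091797, 82.9501724243164), 36.0623779296875), ((421.7795104980469, 270.4557800292969), (33.493751525878906, 34.38889694213867), 111.34747314453125)] tri ring (array([ 0.45857104, -0.24420975,  0.01009311]), np.float64(0.0027151091766651914)) [[ 0.46052095 -0.24279518  0.018     ]]
mark (array([ 0.4619, -0.2261]), 78.1, array([0.003, 0.02 ]))
red (array([ 0.4259, -0.2226]), 148.3, array([0.003, 0.01 ])) 9.5
black ((322.44232177734375, 196.78846740722656), (58.050376892089844, 57.8542594909668), 11.309932708740234)
```

View pics/c2.png

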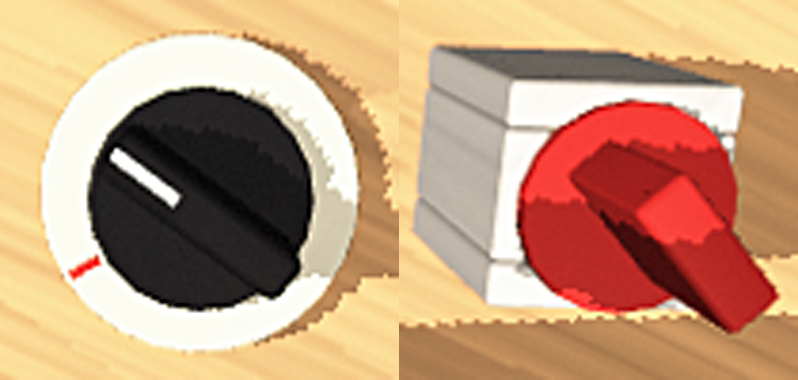

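Dial centre is about (0.459,-0.245), with the bar at yaw 78° and the zero mark at about 147°. I'll turn the tool +52.5°, descend and grip.

```bash
python3 -m pendant '[1,0.6,0.05,0,0,0,6.6, 1,0.6,0.05,0,0,0,6.6, 1,0.7,0.05,0,0,0,6.6, 1,0,0,0,0,0,6.6, 1,0,0,0,0,0,6.6, 1,0,0,0,0,0,6.6, 1,0,0,0,0,0,6.6, 1,0,0,0,0,0,6.6]' 25
python3 -m pendant '[1,0,0,-3.5,0,0,0, 1,0,0,-3.5,0,0,0, 1,0,0,-3.5,0,0,0, 1,0,0,-2.5,0,0,0, 1,0,0,-2.5,0,0,0, 1,0,0,-2,0,0,0, 1,0,0,0,0,0,0]'
python3 -m pendant '[0,0,0,0,0,0,0,0,0,0,0,0,0,0,0,0,0,0,0,0,0,0,0,0,0,0,0,0,0,0,0,0,0,0,0,0,0,0,0,0,0,0,0,0,0,0,0,0,0]'
python3 - <<'E'
from h import *
f=grab('wrist');cv2.imwrite('pics/w2.png',f['img'][0:400])
E
```

```text
time_s: 2.1
ee_pos: [0.4588, -0.246, 0.2007]
tool_rot: [-180.0, 0.0, 78.6]
contact_force: [-0.1, -0.6, 0.4]
width: 0.999
grasp_force: 0.0
time_s: 2.68
ee_pos: [0.4568, -0.2448, 0.0225]
tool_rot: [-179.7, -0.1, 78.2]
contact_force: [-1.2, 0.3, 0.3]
width: 1.0
grasp_force: 0.0
time_s: 3.27
ee_pos: [0.4595, -0.245, 0.0262]
tool_rot: [180.0, 0.0, 78.4]
contact_force: [0.6, -0.6, 0.0]
width: 0.007
grasp_force: 0.0
```

View pics/w2.png

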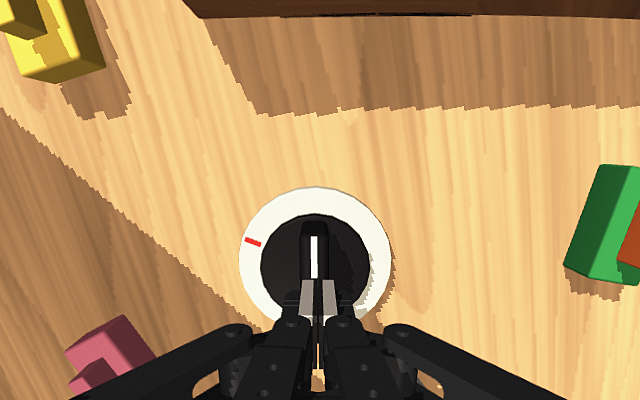

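The fingers shut on nothing. I'll check where the TCP projects in this view and where the dial sits.

```bash
python3 - <<'E'
from h import *
w=grab('wrist');s=w['s'];p=s['ee_pos'];print(p,s['width'],np.array(w['mount']).round(3).tolist())
print(proj(w,[p,p+[0,0,.0187],p+[0,0,.04],[.459,-.245,.018],[.459,-.245,.052]]).round(0))
print(cv2.fitEllipse(col(w,(0,0,150),(180,70,255),(235,180,395,330))))
f=grab('side');cv2.imwrite('pics/s1.png',cv2.resize(f['img'][240:400,200:420],None,fx=3.4,fy=3.4))
E
```

```text
[ 0.45946251 -0.24499606  0.02610993] 0.0018923829296592597 [[0.001, -0.965, -0.264, 0.067], [1.0, 0.001, 0.001, 0.0], [-0.0, -0.264, 0.965, -0.173], [0.0, 0.0, 0.0, 1.0]]
[[317. 275.]
 [317. 288.]
 [317. 308.]
 [316. 270.]
 [316. 294.]]
((314.60247802734375, 259.4555358886719), (135.6020050048828, 141.1725311279297), 92.61166381835938)
```

View pics/s1.png

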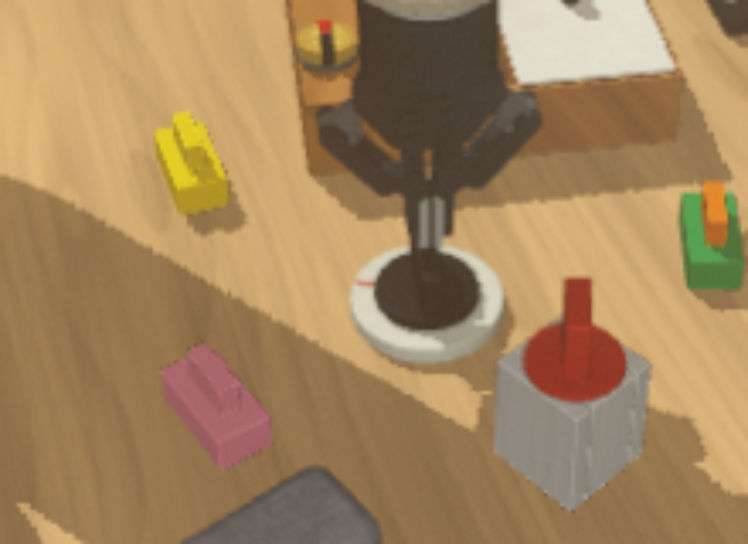

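```bash
python3 - <<'E'
from h import *
f=grab('side');p=f['s']['ee_pos'];print('sidecrop',((proj(f,[p,p+[0,0,.02],p+[0,0,.04],[.46,-.241,.018],[.46,-.241,.052]])-[200,240])*3.4).round(0).tolist())
w=grab('wrist');cv2.imwrite('pics/w3.png',cv2.resize(w['img'][170:370,220:420],None,fx=2.9,fy=2.9,interpolation=cv2.INTER_CUBIC))
f1=top0();f2=cv2.imread('pics/w1.png')
c=max(col(f1,(0,0,120),(180,90,255),(412,262,426,276),True),key=cv2.contourArea);print('mark top',cv2.minAreaRect(c))
E
```

```text
sidecrop [[428.0, 277.0], [428.0, 251.0], [428.0, 225.0], [427.0, 282.0], [427.0, 239.0]]
mark top ((418.0000305175781, 269.0000305175781), (8.246211051940918, 1.9402848482131958), 14.03624439239502)
```

View pics/w3.png

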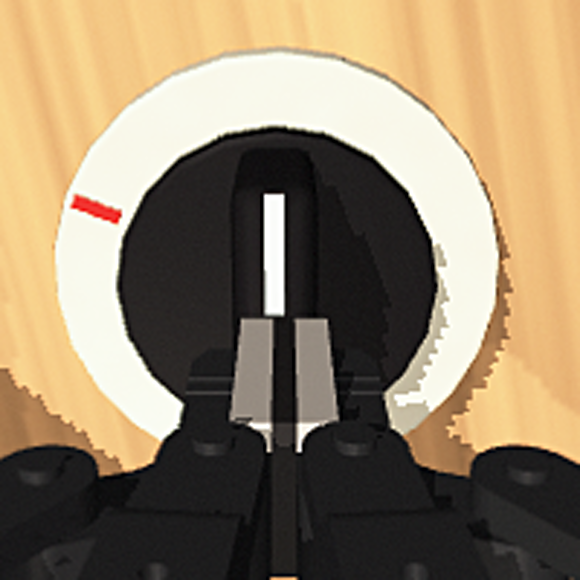

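The shut pads look as if they stand above the bar. A gentle downward probe will tell.

```bash
for i in 1; do python3 -m pendant '[0,0,0,-0.1,0,0,0,0,0,0,0,0,0,0]'; python3 -m pendant '[0,0,0,-0.1,0,0,0,0,0,0,0,0,0,0]';python3 -m pendant '[0,0,0,-0.1,0,0,0,0,0,0,0,0,0,0]'; python3 -m pendant '[0,0,0,-0.1,0,0,0,0,0,0,0,0,0,0]'; done | grep -E "ee_pos|force|width"
```

```text
ee_pos: [0.4592, -0.2449, 0.0246]
contact_force: [1.2, -0.3, -0.9]
width: 0.004
grasp_force: 0.0
ee_pos: [0.4592, -0.2449, 0.0236]
contact_force: [-0.7, 0.3, 0.4]
width: 0.002
grasp_force: 0.0
ee_pos: [0.4592, -0.2449, 0.0226]
contact_force: [0.3, -0.2, 0.0]
width: 0.004
grasp_force: 0.0
ee_pos: [0.4592, -0.2449, 0.0216]
contact_force: [0.3, 0.1, -0.4]
width: 0.003
grasp_force: 0.0
```

```bash
(python3 -m pendant '[0,0,0,-0.1,0,0,0,0,0,0,-0.1,0,0,0,0,0,0,0,0,0,0]'; python3 -m pendant '[0,0,0,-0.1,0,0,0,0,0,0,-0.1,0,0,0,0,0,0,0,0,0,0]') | grep -E "ee_pos|force"
python3 - <<'E'
from h import *
w=grab('wrist');cv2.imwrite('pics/w4.png',w['img'])
f=grab('side');cv2.imwrite('pics/s2.png',cv2.resize(f['img'][255:355,270:390],None,fx=5,fy=5,interpolation=cv2.INTER_CUBIC))
E
```

```text
ee_pos: [0.4596, -0.2451, 0.0212]
contact_force: [-7.1, 4.6, 36.1]
grasp_force: 17.6
ee_pos: [0.46, -0.2454, 0.0208]
contact_force: [-13.6, 7.8, 74.6]
grasp_force: 37.0
```

View pics/s2.png

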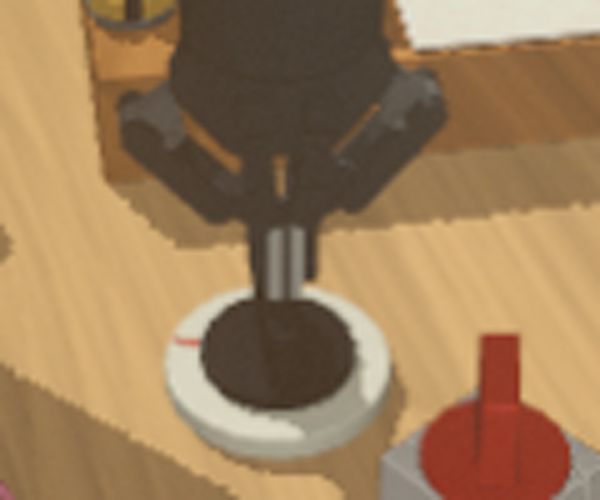

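Contact comes at reported z≈0.021 on the 52 mm bar. So the real fingertips stand about 31 mm above the reported TCP, and both cameras agree. I'll work with tip = reported z + 31 mm, back off, open, and re-grip lower.

```bash
python3 -m pendant '[0,0,0,1.5,0,0,0,1,0,0,0,0,0,0,1,0.05,0.6,0,0,0,0,1,0,0,0,0,0,0,1,0,0,0,0,0,0,1,0,0,0,0,0,0,1,0,0,0,0,0,0,1,0,0,0,0,0,0]'
python3 -m pendant '[1,0,0,-1,0,0,0,1,0,0,-1,0,0,0,1,0,0,-1,0,0,0,1,0,0,-0.9,0,0,0,1,0,0,0,0,0,0,1,0,0,0,0,0,0]'
python3 -m pendant '[0,0,0,0,0,0,0,0,0,0,0,0,0,0,0,0,0,0,0,0,0,0,0,0,0,0,0,0,0,0,0,0,0,0,0,0,0,0,0,0,0,0,0,0,0,0,0,0,0]' 25
```

```text
time_s: 5.5
ee_pos: [0.4596, -0.2389, 0.0325]
tool_rot: [-180.0, -0.0, 78.3]
contact_force: [-0.1, 0.1, -0.9]
width: 0.976
grasp_force: 0.0
time_s: 6.0
ee_pos: [0.4591, -0.2386, -0.0072]
tool_rot: [-179.9, -0.0, 78.3]
contact_force: [0.0, 0.8, -0.1]
width: 1.0
grasp_force: 0.0
time_s: 6.58
ee_pos: [0.4592, -0.2388, -0.0059]
tool_rot: [-180.0, -0.0, 78.3]
contact_force: [-3.9, -0.4, 9.4]
width: 0.154
grasp_force: 26.0
```

Gripped. Now I'll turn anticlockwise.

```bash
python3 -m pendant '[0,0,0,0.2,0,0,0,0,0,0,0,0,0,7,0,0,0,0,0,0,7,0,0,0,0,0,0,7,0,0,0,0,0,0,7,0,0,0,0,0,0,7,0,0,0,0,0,0,7,0,0,0,0,0,0,7]'
python3 -m pendant '[0,0,0,0,0,0,7,0,0,0,0,0,0,6,0,0,0,0,0,0,3,0,0,0,0,0,0,0,0,0,0,0,0,0,0]'
python3 -c "
from plant import status as s;print(s.observe()['moment'])"
python3 -m pendant '[0,0,0,0,0,0,3,0,0,0,0,0,0,3,0,0,0,0,0,0,0]'
python3 -c "
from h import *;print(status.observe()['moment'])
w=grab('wrist');cv2.imwrite('pics/w5.png',w['img'])
r=col(w,(0,150,100),(8,255,255),(200,150,450,400));print('red',fitline(w,r,.012),cv2.contourArea(r),r.mean(0))
c=col(w,(0,0,170),(180,60,255),(305,200,335,270));print('mark',fitline(w,c,.052))"
```

```text
time_s: 7.25
ee_pos: [0.4551, -0.2388, -0.0048]
tool_rot: [-179.7, -0.3, 127.7]
contact_force: [-36.1, -30.4, 6.5]
width: 0.158
grasp_force: 33.9
time_s: 7.67
ee_pos: [0.4541, -0.2397, -0.0047]
tool_rot: [-179.8, -0.4, 143.4]
contact_force: [-44.1, -39.5, 9.1]
width: 0.16
grasp_force: 35.5
[-6.6408037   7.15238664 -0.19852169]
time_s: 7.92
ee_pos: [0.4539, -0.2397, -0.0047]
tool_rot: [-179.8, -0.5, 149.5]
contact_force: [-48.1, -41.5, 10.9]
width: 0.156
grasp_force: 54.3
[-7.10746916  7.71105957 -1.10846489]
red (array([ 0.4258, -0.2225]), 145.6, array([0.003, 0.01 ])) 93.0 [[318.125      221.54166667]]
mark (array([ 0.4191, -0.2179]), 164.7, array([0.011, 0.012]))
```

The moment jumped to -1.1 N m, so the dial is against its stop. I'll release, rise and check.

```bash
python3 -m pendant '[1,0,0,0,0,0,0,1,0,0,0,0,0,0,1,0,0,0,0,0,0,1,0,0,0,0,0,0,1,0,0,0,0,0,0,1,0,0,0,0,0,0]'
python3 -m pendant '[1,0,0,2,0,0,0,1,0,0,3,0,0,0,1,0,0,4,0,0,0,1,0,0,4,0,0,0,1,0,0,4,0,0,0,1,0,0,3,0,0,0,1,0,0,0,0,0,0,1,0,0,0,0,0,0]'
python3 -c "
from h import *
w=grab('wrist');cv2.imwrite('pics/w6.png',w['img']);print(w['s']['ee_pos'])
t=grab('top');cv2.imwrite('pics/t2.png',t['img'])
D=cv2.fitEllipse(col(w,(0,0,150),(180,70,255),(200,100,450,420)));print(D)
r=col(w,(0,150,100),(8,255,255),(230,100,410,420));print('red',r.mean(0),fitline(w,r,.012))
x0=int(D[0][0]);y0=int(D[0][1])
for c in col(w,(0,0,130),(180,70,255),(x0-25,y0-25,x0+25,y0+25),True): print('mark',c.mean(0),cv2.contourArea(c),fitline(w,c,.052))
for lo,hi,n in [((5,170,140),(18,255,255),'or'),((50,120,50),(80,255,255),'gr')]:
  for A,rr,c in blobs(t,lo,hi,25):
    if A<400: print(n,A,np.round(rr[0]))
"
```

```text
time_s: 8.47
ee_pos: [0.4601, -0.2388, -0.0041]
tool_rot: [180.0, 0.0, 149.4]
contact_force: [-0.3, 0.1, -0.1]
width: 0.987
grasp_force: 0.0
time_s: 9.13
ee_pos: [0.4609, -0.2394, 0.1978]
tool_rot: [180.0, 0.2, 149.4]
contact_force: [0.4, 0.4, -1.0]
width: 1.005
grasp_force: 0.0
[ 0.46093803 -0.23939651  0.19775065]
((312.43463134765625, 210.39540100097656), (81.42155456542969, 82.42152404785156), 101.16117095947266)
red [[233.32467532 322.24675325]] (array([ 0.5263, -0.3946]), 145.3, array([0.012, 0.043]))
mark [[335.18181818 232.54545455]] 4.5 (array([ 0.4813, -0.2309]), 119.1, array([0.003, 0.005]))
mark [[288.47058824 231.88235294]] 12.5 (array([ 0.4575, -0.27  ]), 4.9, array([0.004, 0.007]))
mark [[331.40540541 187.89189189]] 48.5 (array([ 0.4417, -0.2116]), 27.7, array([0.006, 0.013]))
mark [[312.56521739 201.5       ]] 49.0 (array([ 0.4436, -0.2343]), 145.8, array([0.003, 0.021]))
mark [[292.25581395 188.46511628]] 66.5 (array([ 0.4226, -0.2451]), 93.9, array([0.007, 0.015]))
or 51.5 [217. 243.]
or 61.5 [169. 232.]
or 384.5 [360. 252.]
or 328.5 [279. 235.]
or 81.0 [430. 195.]
gr 302.5 [219. 244.]
gr 311.0 [172. 233.]
gr 171.5 [428. 196.]
```

The dial's white mark is at yaw 145.8°, and the red mark is at 145.6°, so it is at zero. The packs are unmoved. Next I'll check the wrist camera against the top camera on shared features, solving for a height offset.

```bash
python3 - <<'E'
from h import *
from scipy.optimize import least_squares
t=top0();w=grab('wrist');w['img']=cv2.imread('pics/w1.png')
T=np.eye(4);T[:3,:3]=R.from_euler('xyz',[180,0,25.6],degrees=True).as_matrix();T[:3,3]=[.44036,-.24649,.20082];w['C']=T@np.array(w['mount'])
def cen(c): m=cv2.moments(c);return (m['m10']/m['m00'],m['m01']/m['m00'])
O=(5,170,140),(18,255,255);Y=(22,120,60),(32,255,255);Pk=(160,80,60),(178,255,255);G=(50,100,30),(85,255,255);W=(0,0,150),(180,70,255)
L=[(O,.044,(400,5,440,55),(415,185,445,205)),(Y,.024,(100,185,195,255),(335,300,375,328)),(Pk,.024,(270,290,345,345),(420,315,462,342)),(W,.018,(270,140,375,245),(395,240,450,300))]
A=[];B=[];Z=[]
for (cl,z,bw,bt) in L:
    A.append(cen(col(w,*cl,bw)));B.append(cen(col(t,*cl,bt)));Z.append(z)
A=np.array(A);P=np.array([plane(t,[b],z)[0] for b,z in zip(B,Z)]);print(A.round(0).tolist(),P.round(3).tolist())
def res(x):
    q=dict(w);C=w['C'].copy();C[:3,3]+=x[:3];C[:3,:3]=R.from_euler('z',x[3]).as_matrix()@C[:3,:3];q['C']=C;return (proj(q,P)-A).ravel()
s=least_squares(res,[0,0,0,0]);print(s.x.round(4),s.fun.round(1),res([0,0,0,0]).round(1))
E
```

```text
[[421.0, 27.0], [142.0, 223.0], [308.0, 319.0], [322.0, 196.0]] [[0.639, -0.256, 0.044], [0.349, -0.08, 0.024], [0.318, -0.292, 0.024], [0.458, -0.239, 0.018]]
[-0.0005  0.0003  0.0049 -0.0022] [ 1.1 -0.4  2.9 -0.2  0.1  2.3 -4.1 -1.4] [ 2.5 -1.7  0.1  0.6 -0.8  4.6 -4.6 -0.5]
```

The wrist pose is right to within 5 mm. Shadow on the ring had biased my dial centre, which explains the side load. Now I'll go over the right-hand pack, and measure the box from the top view.

```bash
python3 -m pendant '[1,2.2,-0.2,0,0,0,-6.8,1,2.2,-0.2,0,0,0,-6.8,1,2.2,-0.2,0,0,0,-6.8,1,2.2,-0.2,0,0,0,-6.8,1,2.2,-0.2,0,0,0,-6.8,1,2.2,-0.2,0,0,0,-6.8,1,2.2,-0.2,0,0,0,-6.8,1,2.2,-0.2,0,0,0,-6.8]' | grep -E "ee|rot"
python3 -m pendant '[1,0,0,-1,0,0,-6.8,1,0,0,-2,0,0,-6.8,1,0,0,-3,0,0,-6.8,1,0,0,-3,0,0,-6.8,1,0,0,0,0,0,0,1,0,0,0,0,0,0,1,0,0,0,0,0,0]'
python3 - <<'E'
from h import *
w=grab('wrist');cv2.imwrite('pics/w7.png',w['img'])
for n,lo,hi,z in [('or',(5,170,140),(18,255,255),.044),('gr',(50,120,50),(80,255,255),.024)]:
    for A,r,c in blobs(w,lo,hi,200):
        if A<9000: print(n,A,np.round(r[0]),fitline(w,c,z))
t=top0()
cv=col(t,(0,0,150),(180,60,255),(270,155,390,240))
h=cv2.convexHull(cv)
for eps in (3,5): 
    q=cv2.approxPolyDP(h,eps,True)[:,0];print('plate',q.tolist(),plane(t,q,.06)[:,:2].round(3).tolist())
hsv=cv2.cvtColor(t['img'],cv2.COLOR_BGR2HSV)
for nm,b in (('L',(272,246,300,272)),('R',(331,258,359,284))):
    m=np.zeros(hsv.shape[:2],np.uint8);m[b[1]:b[3],b[0]:b[2]]=cv2.inRange(hsv,(20,120,90),(32,255,255))[b[1]:b[3],b[0]:b[2]]
    p=cv2.findNonZero(m)[:,0];e=cv2.minEnclosingCircle(p);print(nm,e,plane(t,[e[0]],.075).round(4))
    m=np.zeros(hsv.shape[:2],np.uint8);m[b[1]-4:b[3],b[0]-8:b[2]]=cv2.inRange(hsv,(0,190,110),(5,255,255))[b[1]-4:b[3],b[0]-8:b[2]]
    p=cv2.findNonZero(m);print(' tongue',None if p is None else plane(t,[p[:,0].mean(0)],.068).round(3))
E
```

```text
ee_pos: [0.6362, -0.2546, 0.1939]
tool_rot: [-179.9, -0.1, 94.6]
time_s: 10.58
ee_pos: [0.6362, -0.2551, 0.1064]
tool_rot: [180.0, 0.0, 68.0]
contact_force: [-0.3, -0.0, -0.1]
width: 1.002
grasp_force: 0.0
or 783.5 [324. 240.] (array([ 0.6415, -0.2544]), 68.4, array([0.012, 0.04 ]))
gr 3367.5 [323. 233.] (array([ 0.6418, -0.2539]), 68.5, array([0.033, 0.067]))
plate [[383, 182], [373, 224], [278, 203], [287, 161]] [[0.664, -0.142], [0.564, -0.12], [0.609, 0.105], [0.71, 0.086]]
plate [[383, 182], [373, 224], [278, 203], [287, 161]] [[0.664, -0.142], [0.564, -0.12], [0.609, 0.105], [0.71, 0.086]]
L ((284.58087158203125, 258.308837890625), 7.70267391204834) [[0.4784 0.0839 0.075 ]]
 tongue [[0.487 0.109 0.068]]
R ((343.5961608886719, 270.6634521484375), 7.828032970428467) [[ 0.4531 -0.0529  0.075 ]]
 tongue [[ 0.459 -0.027  0.068]]
```

Pack A measures (0.640,-0.255) at yaw 68° in both views. The bay centre is about (0.534,0.002), box yaw -11.2°. I'll descend half open, because the yellow look-alike is near, and grip.

```bash
python3 -m pendant '[0.5,0.4,0,0,0,0,0,0.5,0,0,0,0,0,0,0.5,0,0,0,0,0,0,0.5,0,0,-3,0,0,0,0.5,0,0,-3,0,0,0,0.5,0,0,-2.5,0,0,0,0.5,0,0,-1.5,0,0,0,0.5,0,0,-0.8,0,0,0]' 40
python3 -m pendant '[0,0,0,0,0,0,0,0,0,0,0,0,0,0,0,0,0,0,0,0,0,0,0,0,0,0,0,0,0,0,0,0,0,0,0]'
python3 -m pendant '[0,0,0,2,0,0,0,0,0,0,3,0,0,0,0,0,0,3,0,0,0,0,0,0,3,0,0,0,0,0,0,3,0,0,0,0,0,0,0,0,0,0]'
python3 -c "
from h import *
w=grab('wrist');cv2.imwrite('pics/w8.png',w['img'])
for n,lo,hi,z in [('or',(5,170,140),(18,255,255),.044),('gr',(50,120,50),(80,255,255),.024)]:
    for A,r,c in blobs(w,lo,hi,200):
        if A<9000: print(n,A,np.round(r[0]))"
```

```text
time_s: 11.35
ee_pos: [0.6386, -0.2544, -0.0043]
tool_rot: [-179.8, -0.0, 67.8]
contact_force: [-0.1, 0.0, -0.5]
width: 0.498
grasp_force: 0.0
time_s: 11.77
ee_pos: [0.6406, -0.2553, -0.001]
tool_rot: [179.9, 0.0, 67.7]
contact_force: [0.8, 0.4, 2.5]
width: 0.126
grasp_force: 42.5
time_s: 12.27
ee_pos: [0.643, -0.2564, 0.1448]
tool_rot: [179.5, 0.0, 67.7]
contact_force: [2.2, -0.7, -1.3]
width: 0.124
grasp_force: 41.9
or 2289.0 [317. 306.]
gr 3578.0 [318. 255.]
```

Held. Carry it over the bay's -y place, turning to the box yaw, and measure the bay from the wrist.

```bash
python3 -m pendant '[0,-1,1.57,0,0,0,-6.6,0,-1,1.57,0,0,0,-6.6,0,-1,1.57,0,0,0,-6.6,0,-1,1.57,0,0,0,-6.6,0,-1,1.57,0,0,0,-6.6,0,-1,1.57,0,0,0,-6.6,0,-1,1.57,0,0,0,-6.6,0,-1,1.57,0,0,0,-6.6]'|grep -E "ee|rot"
python3 -m pendant '[0,-1,1.57,0,0,0,-6.6,0,-1,1.57,0,0,0,-6.6,0,-1,1.57,0,0,0,-6.6,0,-1,1.57,0,0,0,-6.4,0,0,0,0,0,0,0,0,0,0,0,0,0,0,0,0,0,0,0,0,0]'
python3 - <<'E'
from h import *
w=grab('wrist');cv2.imwrite('pics/w9.png',w['img'])
b=cv2.inRange(cv2.cvtColor(w['img'],cv2.COLOR_BGR2HSV),(20,120,90),(32,255,255))
for A,r,c in blobs(w,(20,120,90),(32,255,255),150): print('brass',A,np.round(r[0]),plane(w,[r[0]],.075).round(4))
E
```

```text
ee_pos: [0.5586, -0.1285, 0.137]
tool_rot: [-180.0, 0.1, 14.6]
time_s: 13.57
ee_pos: [0.52, -0.0668, 0.1376]
tool_rot: [180.0, -0.0, -11.1]
contact_force: [1.1, -0.4, -1.5]
width: 0.13
grasp_force: 41.8
brass 186.5 [333. 376.] [[ 0.4053 -0.0579  0.075 ]]
brass 278.5 [140. 337.] [[0.4705 0.0896 0.075 ]]
brass 387.0 [142. 314.] [[0.4899 0.0807 0.075 ]]
```

View pics/w9.png

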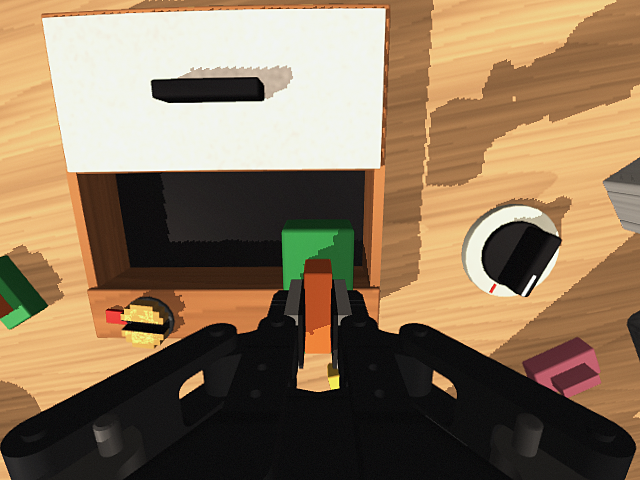

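The view shows the box squarely ahead. The ledge's inner edge is at row ~288, the bay's rim corners are at (98,288) and (379,288), and the plate's front edge is at row 170. The pack hangs over the bay's right part.

```bash
python3 - <<'E'
from h import *
w=grab('wrist');w['C'][2,3]+=0.003
P=plane(w,[[98,289],[379,289],[78,172],[366,169],[207,92]],.06);P[4]=plane(w,[[208,80]],.084)[0];print(P.round(4).tolist())
d=P[0]-P[1];print('len',np.linalg.norm(d),'yaw',np.degrees(np.arctan2(d[1],d[0]))-90)
y=np.radians(-11.2);ex=np.array([np.cos(y),np.sin(y)]);print('bay',((P[0]+P[1])/2)[:2]+.047*ex)
# held pack: measure its place in the tool
E
```

```text
[[0.5121, 0.1221, 0.06], [0.4678, -0.1083, 0.06], [0.6065, 0.1027, 0.06], [0.5655, -0.1127, 0.06], [0.6423, -0.0195, 0.084]]
len 0.23464202066192125 yaw -10.878185782033668
bay [ 0.53603022 -0.00222228]
```

```bash
python3 -m pendant '[0,0.15,-0.2,-3,0,0,0,0,0,0,-3,0,0,0,0,0,0,-3,0,0,0,0,0,0,-2.5,0,0,0,0,0,0,-1.3,0,0,0,0,0,0,-0.4,0,0,0,0,0,0,0,0,0,0]'
python3 -m pendant '[0,0,0,-0.2,0,0,0,0,0,0,0,0,0,0]'
python3 -m pendant '[0.4,0,0,0,0,0,0,0.4,0,0,0,0,0,0,0.4,0,0,0,0,0,0,0.4,0,0,0,0,0,0]'
python3 -m pendant '[0.4,0,0,2,0,0,0,0.4,0,0,3,0,0,0,0.4,0,0,4,0,0,0,0.4,0,0,4,0,0,0,0.4,0,0,2,0,0,0]'
```

```text
time_s: 14.25
ee_pos: [0.5206, -0.069, 0.005]
tool_rot: [180.0, 0.1, -11.2]
contact_force: [0.9, 0.5, -1.7]
width: 0.125
grasp_force: 41.9
time_s: 14.42
ee_pos: [0.5218, -0.0691, 0.0041]
tool_rot: [180.0, -0.0, -11.2]
contact_force: [-1.1, -0.6, -2.3]
width: 0.125
grasp_force: 41.9
time_s: 14.75
ee_pos: [0.5216, -0.0686, 0.004]
tool_rot: [-180.0, -0.0, -11.3]
contact_force: [-0.5, -0.4, 0.4]
width: 0.404
grasp_force: 0.0
time_s: 15.17
ee_pos: [0.5228, -0.0688, 0.1581]
tool_rot: [-180.0, -0.2, -11.2]
contact_force: [1.2, -0.5, -0.5]
width: 0.4
grasp_force: 0.0
```

```bash
python3 -m pendant '[0.5,-0.1,4,0,0,0,3.7,0.5,-0.1,4,0,0,0,3.7,0.5,-0.1,4,0,0,0,3.7,0.5,-0.1,4,0,0,0,3.7,0.5,-0.1,4,0,0,0,3.7,0.5,-0.1,4,0,0,0,3.7,0.5,-0.1,4,0,0,0,3.7,0.5,-0.1,4,0,0,0,3.7]'|grep -E "ee|rot"
python3 -m pendant '[0.5,0,0,-2.5,0,0,0,0.5,0,0,-2.5,0,0,0,0.5,0,0,0,0,0,0,0.5,0,0,0,0,0,0,0.5,0,0,0,0,0,0]'
cat > m.py <<'E'
from h import *
w=grab('wrist');cv2.imwrite('pics/last.png',w['img']);print(w['s']['ee_pos'].round(4))
w['C'][2,3]+=0.003
for n,lo,hi,z in [('or',(5,170,140),(18,255,255),.044),('gr',(50,120,50),(80,255,255),.024)]:
    for A,r,c in blobs(w,lo,hi,200):
        if A<9000: print(n,A,np.round(r[0]),fitline(w,c,z))
E
python3 m.py
```

```text
ee_pos: [0.5128, 0.2535, 0.154]
tool_rot: [-180.0, -0.0, 18.5]
time_s: 16.25
ee_pos: [0.5137, 0.2512, 0.1048]
tool_rot: [-180.0, -0.0, 18.3]
contact_force: [-0.3, 0.5, 0.1]
width: 0.501
grasp_force: 0.0
[0.5137 0.2512 0.1048]
or 724.0 [314. 244.] (array([0.5132, 0.254 ]), 18.7, array([0.012, 0.038]))
or 866.5 [163. 160.] (array([0.5373, 0.3729]), 118.0, array([0.012, 0.038]))
gr 921.5 [626. 338.] (array([ 0.5117, -0.0499]), 36.7, array([0.02 , 0.055]))
gr 3324.0 [314. 235.] (array([0.5144, 0.2542]), 18.9, array([0.034, 0.066]))
gr 3780.0 [176. 159.] (array([0.5378, 0.3722]), 117.8, array([0.033, 0.066]))
```

```bash
python3 -m pendant '[0.5,0,0.25,-3,0,0,0,0.5,0,0,-3,0,0,0,0.5,0,0,-2.5,0,0,0,0.5,0,0,-1.5,0,0,0,0.5,0,0,-0.7,0,0,0,0.5,0,0,0,0,0,0]'|grep -E "ee|force"
python3 -m pendant '[0,0,0,0,0,0,0,0,0,0,0,0,0,0,0,0,0,0,0,0,0,0,0,0,0,0,0,0,0,0,0,0,0,0,0]'
python3 -m pendant '[0,0,0,2,0,0,0,0,0,0,3,0,0,0,0,0,0,3,0,0,0,0,0,0,3,0,0,0,0,0,0,3,0,0,0,0,0,0,0,0,0,0]'
python3 -m pendant '[0,0.28,-3.2,0,0,0,-3.7,0,0.28,-3.2,0,0,0,-3.7,0,0.28,-3.2,0,0,0,-3.7,0,0.27,-3.2,0,0,0,-3.7,0,0.27,-3.2,0,0,0,-3.7,0,0.27,-3.2,0,0,0,-3.7,0,0.27,-3.2,0,0,0,-3.7,0,0.26,-3,0,0,0,-3.6]'|grep -E "ee|rot"
```

```text
ee_pos: [0.5133, 0.2535, -0.0034]
contact_force: [-0.2, -0.2, 1.0]
grasp_force: 0.0
time_s: 17.22
ee_pos: [0.5144, 0.2543, -0.0016]
tool_rot: [-180.0, -0.1, 18.3]
contact_force: [-0.5, -1.0, 6.5]
width: 0.128
grasp_force: 39.6
time_s: 17.72
ee_pos: [0.5164, 0.2553, 0.1434]
tool_rot: [-180.0, -0.5, 18.3]
contact_force: [2.2, 0.6, -1.2]
width: 0.129
grasp_force: 39.7
ee_pos: [0.5352, -0.0018, 0.1375]
tool_rot: [-180.0, -0.1, -11.3]
```

```bash
python3 m.py; python3 -c "
from h import *
s=status.observe();print(s['width'],s['grasp_force'],s['tool_rot'])
t=grab('top')
for A,r,c in blobs(t,(50,120,50),(80,255,255),60): print(A,np.round(r[0]),plane(t,[r[0]],.024).round(3))"
```

```text
[ 0.5352 -0.0018  0.1375]
or 1987.5 [318. 314.] (array([0.4627, 0.0126]), 168.8, array([0.023, 0.08 ]))
or 767.0 [400. 234.] (array([ 0.5203, -0.0688]), 171.0, array([0.016, 0.038]))
gr 3036.5 [318. 256.] (array([0.5128, 0.003 ]), 78.5, array([0.05 , 0.072]))
gr 2951.5 [395. 229.] (array([ 0.5212, -0.069 ]), 171.4, array([0.038, 0.067]))
0.12910786285709008 39.813857674598694 [ 1.79932441e+02 -1.18156257e-01 -1.16860737e+01]
61.5 [347. 254.] [[ 0.494 -0.062  0.024]]
298.0 [172. 233.] [[0.536 0.37  0.024]]
```

Pack A lies in the bay at (0.521,-0.069), yaw 171°. Now place B.

```bash
python3 -m pendant '[0,0,0.2,-3,0,0,0.4,0,0,0,-3,0,0,0,0,0,0,-3,0,0,0,0,0,0,-2.5,0,0,0,0,0,0,-1.3,0,0,0,0,0,0,-0.6,0,0,0,0,0,0,0,0,0,0]'
python3 -m pendant '[0.4,0,0,0,0,0,0,0.4,0,0,0,0,0,0,0.4,0,0,0,0,0,0,0.4,0,0,0,0,0,0]'
python3 -m pendant '[0.4,0,0,2,0,0,0,0.4,0,0,3,0,0,0,0.4,0,0,4,0,0,0,0.4,0,0,4,0,0,0,0.4,0,0,2,0,0,0,0.5,0,2,0,0,0,5,0.5,0,4,0,0,0,7,0.5,0,4,0,0,0,7]'
python3 -m pendant '[0.5,0,4,0,0,0,-7,0.5,0,4,0,0,0,-7,0.5,0,4,0,0,0,-7,0.5,0,4,0,0,0,-7,0.5,0,4,0,0,0,-7,0.5,0,4,0,0,0,-7,0.5,0,3.5,-3,0,0,-7,0.5,0,3.5,-2,0,0,-2]'
```

```text
time_s: 19.07
ee_pos: [0.5347, 0.0024, 0.0026]
tool_rot: [180.0, 0.0, -10.7]
contact_force: [-0.1, -0.2, -1.2]
width: 0.13
grasp_force: 42.2
time_s: 19.4
ee_pos: [0.5355, 0.002, 0.0033]
tool_rot: [-180.0, -0.1, -10.7]
contact_force: [0.4, -0.8, -0.5]
width: 0.402
grasp_force: 0.0
time_s: 20.07
ee_pos: [0.5355, 0.1023, 0.1539]
tool_rot: [180.0, -0.1, 8.4]
contact_force: [1.3, 0.8, -0.1]
width: 0.499
grasp_force: 0.0
time_s: 20.73
ee_pos: [0.5357, 0.3954, 0.1057]
tool_rot: [-179.9, -0.0, -40.5]
contact_force: [0.8, 0.1, -0.2]
width: 0.498
grasp_force: 0.0
```

I turned the wrong way for the last pack; yaw -62° would exceed the last joint's range. I'll go to +118° instead.

```bash
python3 -m pendant '[0.5,0,-2.4,0,0,0,7,0.5,0,0,0,0,0,7,0.5,0,0,0,0,0,7,0.5,0,0,0,0,0,7,0.5,0,0,0,0,0,7,0.5,0,0,0,0,0,7,0.5,0,0,0,0,0,7,0.5,0,0,0,0,0,7]'|grep -E "ee|rot"
python3 -m pendant '[0.5,0,0,0,0,0,7,0.5,0,0,0,0,0,7,0.5,0,0,0,0,0,7,0.5,0,0,0,0,0,7,0.5,0,0,0,0,0,7,0.5,0,0,0,0,0,7,0.5,0,0,0,0,0,7,0.5,0,0,0,0,0,7]'|grep -E "ee|rot"
python3 -m pendant '[0.5,0,0,0,0,0,7,0.5,0,0,0,0,0,7,0.5,0,0,0,0,0,7,0.5,0,0,0,0,0,7,0.5,0,0,0,0,0,7,0.5,0,0,0,0,0,7,0.5,0,0,0,0,0,4.5,0.5,0,0,0,0,0,0]'|grep -E "ee|rot"
python3 m.py
```

```text
ee_pos: [0.5356, 0.3693, 0.1059]
tool_rot: [-180.0, -0.0, 16.2]
ee_pos: [0.5356, 0.3693, 0.1059]
tool_rot: [180.0, -0.0, 72.2]
ee_pos: [0.5356, 0.3693, 0.1059]
tool_rot: [180.0, -0.0, 118.6]
[0.5356 0.3693 0.1059]
or 789.5 [322. 238.] (array([0.5371, 0.3737]), 118.6, array([0.012, 0.041]))
gr 3403.5 [322. 232.] (array([0.5369, 0.3738]), 118.2, array([0.034, 0.067]))
```

```bash
python3 -m pendant '[0.5,0.1,0.35,-3,0,0,0,0.5,0,0,-3,0,0,0,0.5,0,0,-2.5,0,0,0,0.5,0,0,-1.5,0,0,0,0.5,0,0,-0.8,0,0,0,0.5,0,0,0,0,0,0]'|grep -E "ee|force"
python3 -m pendant '[0,0,0,0,0,0,0,0,0,0,0,0,0,0,0,0,0,0,0,0,0,0,0,0,0,0,0,0,0,0,0,0,0,0,0]'
python3 -m pendant '[0,0,0,2,0,0,0,0,0,0,3,0,0,0,0,0,0,3,0,0,0,0,0,0,3,0,0,0,0,0,0,3,0,0,0,0,0,0,0,0,0,0]'
python3 -m pendant '[0,0.15,-3.8,0,0,0,6.3,0,0.15,-3.8,0,0,0,6.3,0,0.15,-3.8,0,0,0,6.3,0,0.15,-3.8,0,0,0,6.3,0,0.15,-3.8,0,0,0,6.3,0,0.15,-3.8,0,0,0,6.3,0,0.15,-3.8,0,0,0,6.3,0,0.15,-3.8,0,0,0,6.3]'|grep -E "ee|rot"
python3 -m pendant '[0,0,0,0,0,0,0,0,0,0,0,0,0,0]'; python3 m.py
```

```text
ee_pos: [0.5357, 0.3722, -0.0039]
contact_force: [0.1, -0.5, -0.8]
grasp_force: 0.0
time_s: 23.7
ee_pos: [0.5374, 0.3733, -0.0009]
tool_rot: [179.9, -0.0, 118.4]
contact_force: [-1.2, -1.1, 8.0]
width: 0.125
grasp_force: 42.8
time_s: 24.2
ee_pos: [0.5394, 0.3746, 0.1444]
tool_rot: [179.5, -0.0, 118.4]
contact_force: [1.9, -0.0, -2.2]
width: 0.127
grasp_force: 41.5
ee_pos: [0.5483, 0.068, 0.1379]
tool_rot: [180.0, 0.0, 168.9]
time_s: 25.03
ee_pos: [0.5487, 0.0678, 0.1379]
tool_rot: [180.0, 0.0, 168.4]
contact_force: [0.6, 0.3, -2.1]
width: 0.129
grasp_force: 41.4
[0.5487 0.0678 0.1379]
or 2310.0 [318. 305.] (array([0.6142, 0.0547]), 168.6, array([0.023, 0.091]))
or 995.0 [153. 232.] (array([ 0.5211, -0.0679]), 165.5, array([0.02, 0.04]))
or 837.0 [237. 230.] (array([0.5333, 0.0029]), 167.4, array([0.016, 0.04 ]))
gr 3699.5 [317. 254.] (array([0.5677, 0.0639]), 79.3, array([0.058, 0.07 ]))
gr 2193.0 [163. 226.] (array([ 0.5195, -0.0625]), 173.6, array([0.039, 0.076]))
gr 3101.5 [243. 224.] (array([0.533 , 0.0031]), 168.4, array([0.038, 0.069]))
```

```bash
python3 -m pendant '[0,0,0.1,-3,0,0,0.4,0,0,0,-3,0,0,0,0,0,0,-3,0,0,0,0,0,0,-2.5,0,0,0,0,0,0,-1.3,0,0,0,0,0,0,-0.6,0,0,0,0,0,0,0,0,0,0]'
python3 -m pendant '[0.4,0,0,0,0,0,0,0.4,0,0,0,0,0,0,0.4,0,0,0,0,0,0,0.4,0,0,0,0,0,0]'
python3 -m pendant '[0.4,0,0,2,0,0,0,0.4,0,0,3,0,0,0,0.4,0,0,4,0,0,0,0.4,0,0,4,0,0,0,0.4,0,0,2,0,0,0,0.5,0,0,0,0,0,-6,0.5,0,0,0,0,0,-6,0.5,0,0,0,0,0,-6]'
python3 -m pendant '[0.5,1,-1,0,0,0,-7,0.5,1,-1,0,0,0,-7,0.5,1,-1,0,0,0,-7,0.5,1,-1,0,0,0,-7,0.5,1,-1,0,0,0,-7,0.5,1,-1,0,0,0,-7,0.5,1,-1,0,0,0,-7,0.5,1,-1,0,0,0,-7]'
python3 - <<'E'
from h import *
for i in (1,):
    w=grab('wrist');cv2.imwrite('pics/w10.png',w['img']);w['C'][2,3]+=.003
    for n,lo,hi,z in [('or',(5,170,140),(18,255,255),.049),('gr',(50,120,50),(80,255,255),.029)]:
        for A,r,c in blobs(w,lo,hi,200):
            if A<9000: print(n,A,np.round(r[0]),fitline(w,c,z))
E
```

```text
time_s: 25.67
ee_pos: [0.548, 0.0719, 0.003]
tool_rot: [-180.0, -0.1, 169.0]
contact_force: [-0.3, 0.5, -2.0]
width: 0.127
grasp_force: 44.0
time_s: 26.0
ee_pos: [0.549, 0.0712, 0.0041]
tool_rot: [180.0, 0.0, 169.0]
contact_force: [-0.6, -1.1, 0.4]
width: 0.403
grasp_force: 0.0
time_s: 26.67
ee_pos: [0.549, 0.0709, 0.1547]
tool_rot: [179.9, 0.1, 150.7]
contact_force: [-0.1, -0.7, -0.8]
width: 0.499
grasp_force: 0.0
time_s: 27.33
ee_pos: [0.6291, -0.0096, 0.1539]
tool_rot: [180.0, -0.0, 94.7]
contact_force: [0.4, 0.2, 0.2]
width: 0.498
grasp_force: 0.0
or 796.0 [195. 280.] (array([ 0.5222, -0.066 ]), 174.1, array([0.02 , 0.038]))
or 739.5 [207. 205.] (array([0.5339, 0.0039]), 171.7, array([0.016, 0.038]))
or 671.5 [225. 123.] (array([0.5483, 0.072 ]), 169.2, array([0.012, 0.038]))
gr 1665.0 [202. 272.] (array([ 0.5258, -0.0615]), 167.9, array([0.038, 0.073]))
gr 2797.0 [214. 201.] (array([0.5339, 0.0041]), 172.0, array([0.037, 0.066]))
gr 3058.5 [231. 124.] (array([0.5485, 0.0722]), 168.9, array([0.034, 0.066]))
```

View pics/w10.png

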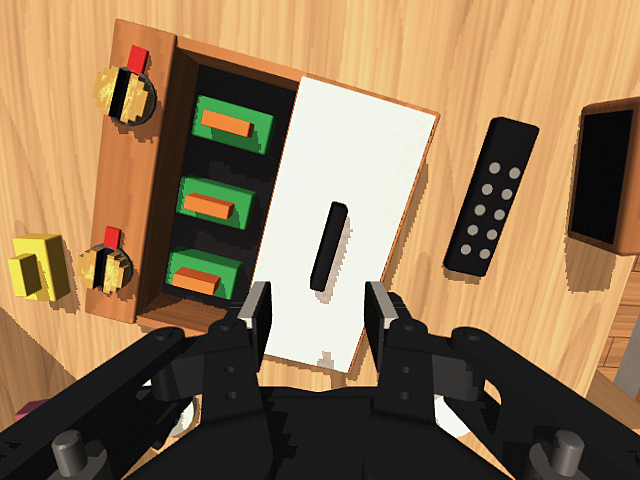

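All three packs lie flat in the bay. The bar is at (329,246) and the cams at (127,95) and (107,268). I'll measure the bar and cams.

```bash
python3 - <<'E'
from h import *
w=grab('wrist');w['C'][2,3]+=.003
c=col(w,(0,0,0),(180,255,70),(300,190,355,300));print('bar',fitline(w,c,.084),fitline(w,c,.074))
hsv=cv2.cvtColor(w['img'],cv2.COLOR_BGR2HSV)
for nm,b in (('L',(85,60,165,135)),('R',(70,240,140,305))):
    p=[]
    m=np.zeros(hsv.shape[:2],np.uint8);m[b[1]:b[3],b[0]:b[2]]=cv2.inRange(hsv,(20,110,60),(32,255,255))[b[1]:b[3],b[0]:b[2]]
    e=cv2.minEnclosingCircle(cv2.findNonZero(m)[:,0]);print(nm,e,plane(w,[e[0]],.075).round(4))
    s=np.zeros_like(m);s[b[1]:b[3],b[0]:b[2]]=255;
    c=col(w,(0,180,90),(5,255,255),(b[0],b[1]-20,b[2],b[3]));print(' tongue',fitline(w,c,.068))
    for c in col(w,(0,0,0),(180,255,60),b,True)[-3:]: print('  dark',cv2.contourArea(c),fitline(w,c,.075))
E
```

```text
bar (array([ 0.638, -0.014]), 79.8, array([0.013, 0.071])) (array([ 0.6385, -0.0168]), 79.8, array([0.014, 0.074]))
L ((115.0, 93.5), 25.869966506958008) [[0.478  0.0851 0.075 ]]
 tongue (array([0.4879, 0.1108]), 66.2, array([0.012, 0.017]))
  dark 184.5 (array([0.5118, 0.0719]), 83.4, array([0.004, 0.033]))
  dark 404.5 (array([0.4977, 0.0803]), 76.1, array([0.014, 0.037]))
  dark 537.5 (array([0.4778, 0.0845]), 74.7, array([0.009, 0.037]))
R ((100.0, 269.5), 22.209331512451172) [[ 0.4543 -0.0518  0.075 ]]
 tongue (array([ 0.4598, -0.026 ]), 75.4, array([0.011, 0.019]))
  dark 60.0 (array([ 0.4849, -0.0687]), 82.7, array([0.003, 0.03 ]))
  dark 203.5 (array([ 0.4746, -0.0486]), 91.6, array([0.01 , 0.032]))
  dark 359.5 (array([ 0.453 , -0.0502]), 73.8, array([0.009, 0.038]))
```

```bash
python3 -m pendant '[0.5,0.5,-0.3,0,0,0,-5.3,0.5,0.4,-0.2,-2,0,0,-5.3,0.5,0,0,-3,0,0,-5.2,0.5,0,0,-3,0,0,0,0.5,0,0,-2.5,0,0,0,0.5,0,0,-1.3,0,0,0,0.5,0,0,0,0,0,0]'|grep -E "ee|force"
python3 -m pendant '[0,0,0,0,0,0,0,0,0,0,0,0,0,0,0,0,0,0,0,0,0,0,0,0,0,0,0,0,0,0,0,0,0,0,0]'
python3 -m pendant '[0,-1.4,0.28,0,0,0,0,0,-1.4,0.28,0,0,0,0,0,-1.4,0.28,0,0,0,0,0,-1.4,0.28,0,0,0,0,0,-1.4,0.28,0,0,0,0,0,-1.4,0.28,0,0,0,0,0,-1,0.2,0,0,0,0,0,0,0,0,0,0,0]'
python3 -m pendant '[0,-0.5,0.1,0,0,0,0,0,-0.3,0.06,0,0,0,0,0,0,0,0,0,0,0]'
```

```text
ee_pos: [0.6353, -0.0136, 0.0331]
contact_force: [0.5, 0.7, 1.4]
grasp_force: 0.0
time_s: 28.43
ee_pos: [0.6389, -0.0142, 0.0376]
tool_rot: [179.8, -0.0, 79.3]
contact_force: [-0.1, 1.7, 9.3]
width: 0.128
grasp_force: 41.2
time_s: 29.1
ee_pos: [0.5428, 0.004, 0.0375]
tool_rot: [179.9, 0.0, 79.3]
contact_force: [-3.6, -11.4, 10.3]
width: 0.125
grasp_force: 42.8
time_s: 29.35
ee_pos: [0.5385, 0.0049, 0.0376]
tool_rot: [179.6, 0.0, 79.3]
contact_force: [4.9, -15.2, 4.9]
width: 0.132
grasp_force: 42.3
```

```bash
python3 -m pendant '[0,-0.3,0.04,0,0,0,0,0,0,0,0,0,0,0]'|grep -E "ee|contact"; python3 -m pendant '[0,-0.3,0.04,0,0,0,0,0,0,0,0,0,0,0]'|grep -E "ee|contact"
```

```text
ee_pos: [0.5385, 0.0049, 0.0377]
contact_force: [19.5, -18.8, -10.4]
ee_pos: [0.5386, 0.005, 0.0378]
contact_force: [34.5, -21.0, -24.8]
```

The cover is at its hard stop. I'll relax, release, rise, and go above the key.

```bash
python3 -m pendant '[0,0.8,-0.12,0,0,0,0,1,0,0,0,0,0,0,1,0,0,0,0,0,0,1,0,0,0,0,0,0,1,0,0,0,0,0,0,1,0,0,0,0,0,0]'|grep -E "ee|contact|width"
python3 -m pendant '[1,0,0,2,0,0,0,1,0,0,4,0,0,0,1,0,0,4,0,0,0,1,0,0,4,0,0,0,1,0,0,0,0,0,0]'|grep -E "ee|contact|width"
python3 -c "
from h import *
w=grab('wrist');cv2.imwrite('pics/w11.png',w['img'])
w['C'][2,3]+=.003
c=col(w,(0,0,140),(180,60,255),(100,20,460,460));q=cv2.approxPolyDP(cv2.convexHull(c),5,True)[:,0];print(q.tolist(),plane(w,q,.06)[:,:2].round(3).tolist())"
python3 -m pendant '[1,-0.6,-4,0,0,0,0,1,-0.6,-4,0,0,0,0,1,-0.6,-4,0,0,0,0,1,-0.6,-4,0,0,0,0,1,-0.6,-4,0,0,0,0,1,-0.6,-4,0,0,0,0,1,-0.6,-4,0,0,0,0,1,-0.6,-4,0,0,0,0]'|grep -E "ee|contact|width"
python3 -m pendant '[1,0,-3,0,0,0,0,1,0,-3,0,0,0,0,1,0,0,0,0,0,0,1,0,0,0,0,0,0]'|grep -E "ee|contact|width"
python3 -c "
from h import *
w=grab('wrist');cv2.imwrite('pics/w12.png',w['img'])
w['C'][2,3]+=.003
for A,r,c in blobs(w,(0,150,60),(8,255,255),200): print(A,r)
"
```

```text
ee_pos: [0.5373, 0.0059, 0.0358]
contact_force: [-1.0, 0.0, 0.4]
width: 0.828
ee_pos: [0.5412, 0.0058, 0.1827]
contact_force: [2.0, -1.0, 0.7]
width: 0.999
[[379, 92], [369, 342], [266, 343], [254, 93]] [[0.615, 0.108], [0.572, -0.124], [0.469, -0.105], [0.512, 0.127]]
ee_pos: [0.4884, -0.3157, 0.1747]
contact_force: [1.4, 0.5, 1.5]
width: 1.0
ee_pos: [0.4887, -0.3751, 0.1743]
contact_force: [0.3, 0.1, -0.4]
width: 1.005
3114.5 ((322.7494812011719, 235.26611328125), (62.23863983154297, 64.65523529052734), 46.84760665893555)
```

View pics/w12.png

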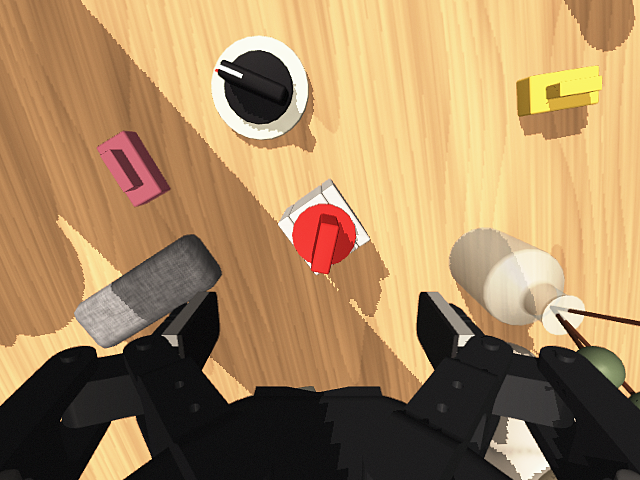

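The key stands at (323,235) and the grip block's top is near (325,250); the vase is at right. Before taking it, I'll check in w11 that no dark gap remains between the ledge and the cover, and measure the key.

```bash
python3 - <<'E'
from h import *
i=cv2.imread('pics/w11.png')
for r in (160,220,280): print(r,[tuple(int(v) for v in i[r,c]) for c in range(236,272,3)])
w=grab('wrist');w['C'][2,3]+=.003
# grip top: brighter/other red; print hsv clusters
hsv=cv2.cvtColor(w['img'],cv2.COLOR_BGR2HSV)
cv2.imwrite('pics/key.png',cv2.resize(np.hstack([w['img'][170:285,270:385]]),None,fx=5,fy=5,interpolation=cv2.INTER_CUBIC))
for p in [(312,215),(340,240),(327,225),(325,235),(322,255),(321,268)]: print(p,hsv[p[1],p[0]])
c=col(w,(0,150,60),(8,255,255),(270,170,385,300));print(cv2.minEnclosingCircle(c))
t=top0();c=col(t,(0,150,60),(8,255,255),(460,235,510,280));print(cv2.minEnclosingCircle(c))
E
```

```text
160 [(84, 177, 218), (74, 150, 206), (76, 157, 212), (81, 163, 222), (11, 27, 38), (33, 59, 101), (37, 65, 111), (136, 155, 174), (224, 238, 235), (229, 238, 234), (227, 237, 235), (233, 238, 235)]
220 [(66, 115, 190), (63, 112, 183), (65, 116, 191), (68, 121, 199), (69, 126, 202), (71, 124, 201), (69, 122, 198), (64, 116, 194), (241, 247, 237), (227, 237, 234), (229, 238, 235), (218, 235, 234)]
280 [(44, 49, 224), (45, 49, 224), (27, 29, 171), (32, 59, 101), (68, 124, 200), (73, 130, 209), (73, 131, 207), (66, 119, 198), (65, 118, 195), (235, 245, 236), (227, 237, 234), (227, 238, 235)]
(312, 215) [  1 200 243]
(340, 240) [  1 212 170]
(327, 225) [  1 214 193]
(325, 235) [  1 198 245]
(322, 255) [  1 199 244]
(321, 268) [  1 199 243]
((324.6000061035156, 240.0), 35.164852142333984)
((488.0, 256.5), 13.238302230834961)
```

View pics/key.png

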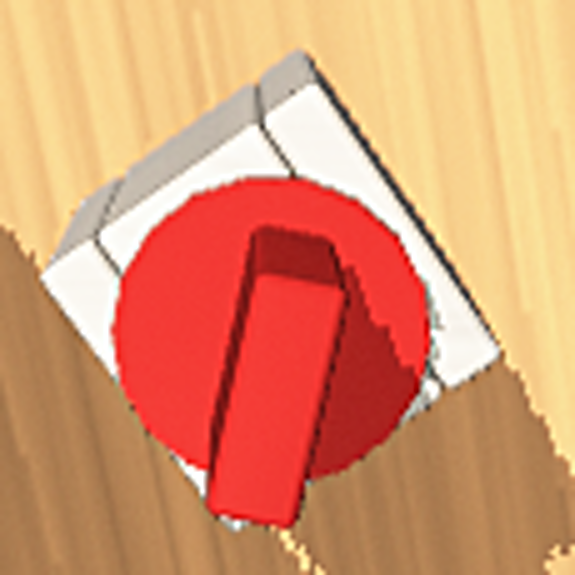

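The wood meets the white with no gap, so the cover is shut. The key's grip-top corners are at (321.6,224.4), (339,228.4), (329.4,275) and (312,272.4), and the flange centre is at (324,236).

```bash
python3 - <<'E'
from h import *
w=grab('wrist');w['C'][2,3]+=.003
P=plane(w,[[321.6,224.4],[339,228.4],[329.4,275],[312,272.4]],.117)[:,:2]
print(P.mean(0),plane(w,[[324.2,236.2]],.077),np.linalg.norm(P[0]-P[1]),np.linalg.norm(P[1]-P[2]),[np.degrees(np.arctan2(*d[::-1])) for d in (P[1]-P[2],P[0]-P[3])])
t=top0();u=(486,257);a=tri(w,(324.2,236.2),t,u);print('flange z',a,w['s']['ee_pos'])
E
```

```text
[ 0.49445006 -0.37856182] [[ 0.49438814 -0.37799523  0.077     ]] 0.012898462497567136 0.03644161799446491 [np.float64(68.94014440641894), np.float64(68.46419527566815)]
flange z (array([ 0.49298243, -0.38291693,  0.06037384]), np.float64(0.002246865435908088)) [ 0.4892532  -0.37295377  0.17500778]
```

```bash
python3 -m pendant '[0.5,0.25,-0.27,0,0,0,-5.3,0.5,0.25,-0.27,0,0,0,-5.3,0.5,0,0,-3.5,0,0,0,0.5,0,0,-3.5,0,0,0,0.5,0,0,-3,0,0,0,0.5,0,0,-1.5,0,0,0,0.5,0,0,-0.8,0,0,0,0.5,0,0,0,0,0,0]' 80
python3 -m pendant '[0,0,0,0,0,0,0,0,0,0,0,0,0,0,0,0,0,0,0,0,0,0,0,0,0,0,0,0,0,0,0,0,0,0,0,0,0,0,0,0,0,0]'
python3 -m pendant '[0,0,0,1,0,0,0,0,0,0,2,0,0,0,0,0,0,3,0,0,0,0,0,0,3,0,0,0,0,0,0,0,0,0,0]'
```

```text
time_s: 32.57
ee_pos: [0.494, -0.3783, 0.0512]
tool_rot: [-179.9, -0.1, 68.7]
contact_force: [-0.8, 1.0, 0.7]
width: 0.5
grasp_force: 0.0
time_s: 33.07
ee_pos: [0.4955, -0.3802, 0.0544]
tool_rot: [179.9, 0.0, 68.6]
contact_force: [0.3, 1.4, 8.5]
width: 0.151
grasp_force: 79.1
time_s: 33.48
ee_pos: [0.4972, -0.3819, 0.1496]
tool_rot: [179.5, 0.2, 68.6]
contact_force: [1.4, -0.8, -0.1]
width: 0.152
grasp_force: 78.2
```

```bash
python3 -m pendant '[0,-0.1,0,2,0,0,0.5,0,-0.1,3,1,0,0,0.5,0,-0.1,3.9,0,0,0,0.5,0,-0.1,3.9,0,0,0,0.5,0,-0.1,3.9,0,0,0,0.5,0,-0.1,3.9,0,0,0,0.5,0,-0.1,3.9,0,0,0,0.5,0,-0.1,3.9,0,0,0,0.5]'|grep -E "ee|rot|grasp"
python3 -m pendant '[0,-0.2,3.9,0,0,0,0.5,0,-0.2,3.9,0,0,0,0.5,0,-0.2,3.9,0,0,0,0.5,0,-0.15,3.9,0,0,0,0.5,0,0,3.7,0,0,0,0,0,0,0,0,0,0,0,0,0,0,0,0,0,0,0,0,0,0,0,0,0]'
python3 - <<'E'
from h import *
from scipy.optimize import least_squares
w=grab('wrist');cv2.imwrite('pics/w13.png',w['img']);s=w['s'];print(s['ee_pos'],s['tool_rot'])
for A,r,c in blobs(w,(0,150,60),(8,255,255),200): print(A,r)
c=max(blobs(w,(0,150,60),(8,255,255),200),key=lambda b:b[0])[2][:,0]
z=s['ee_pos'][2]+.024
top=c[c[:,1]<np.percentile(c[:,1],35)]
P=plane(w,top,z)[:,:2]
q=least_squares(lambda x:np.hypot(*(P-x).T)-.027,s['ee_pos'][:2],loss='soft_l1',f_scale=.001);y=np.radians(s['tool_rot'][2])
d=q.x-s['ee_pos'][:2];print('flange centre rel tcp tool x,(-y)',d@[np.cos(y),np.sin(y)],d@[-np.sin(y),np.cos(y)],np.abs(q.fun).mean())
E
```

```text
ee_pos: [0.4864, -0.1141, 0.1736]
tool_rot: [179.9, -0.0, 72.6]
grasp_force: 78.2
time_s: 34.82
ee_pos: [0.4792, 0.0774, 0.1732]
tool_rot: [180.0, -0.0, 74.7]
contact_force: [0.3, -0.2, -0.8]
width: 0.151
grasp_force: 78.2
[0.47918241 0.07736692 0.1732244 ] [ 1.79958477e+02 -1.71942412e-03  7.46987925e+01]
7278.5 ((309.83587646484375, 301.0734558105469), (107.28943634033203, 136.25132751464844), 26.90609359741211)
272.0 ((316.0, 190.5), (23.0, 14.0), 90.0)
flange centre rel tcp tool x,(-y) 0.0006954214088105977 -0.00019295019871289903 0.00290533368633176
```

View pics/w13.png

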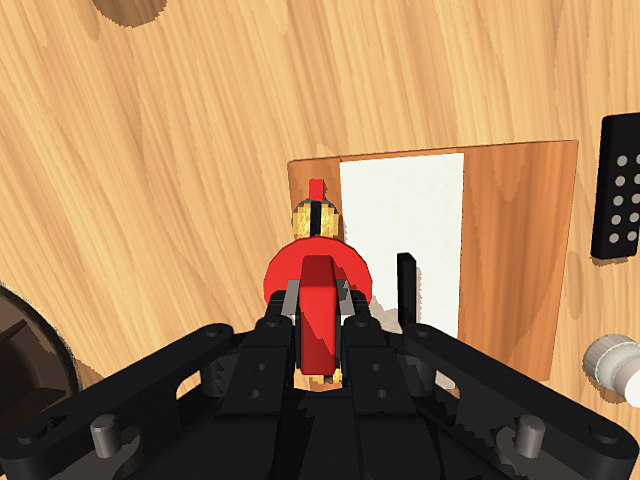

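The key is held square and centred, and the left cam's slot is at (316,216), in line with the blade. I'll measure the slot's cross offset numerically; my picture budget is now used up.

```bash
cat > sl.py <<'E'
from h import *
import sys
b=tuple(int(x) for x in sys.argv[1:5]);w=grab('wrist');w['C'][2,3]+=.003;s=w['s'];y=np.radians(s['tool_rot'][2]);print(s['ee_pos'].round(4),s['tool_rot'].round(1))
X=np.array([np.cos(y),np.sin(y)]);Y=np.array([np.sin(y),-np.cos(y)])
def o(n,P): d=P-s['ee_pos'][:2];print(n,P.round(4),'tool x,y mm',(1000*d@X).round(1),(1000*d@Y).round(1))
for c in col(w,(0,0,0),(180,255,70),b,True)[-3:]: 
    if cv2.contourArea(c)>20: f=fitline(w,c,.075);o(f'dark {cv2.contourArea(c)} {cv2.boundingRect(c)} yaw {f[1]}',f[0])
m=np.zeros((480,640),np.uint8);m[b[1]:b[3],b[0]:b[2]]=cv2.inRange(cv2.cvtColor(w['img'],cv2.COLOR_BGR2HSV),(20,110,60),(32,255,255))[b[1]:b[3],b[0]:b[2]]
p=cv2.findNonZero(m)[:,0];e=cv2.boundingRect(p);o(f'brass {e}',plane(w,[[e[0]+e[2]/2,e[1]+e[3]/2]],.075)[0,:2])
c=col(w,(0,170,70),(6,255,255),(b[0],b[1]-40,b[2],b[1]+2));f=fitline(w,c,.068);o('tongue',f[0])
E
python3 sl.py 285 197 348 238
```

```text
[0.4792 0.0768 0.1731] [180.    0.   74.6]
dark 311.0 (310, 201, 11, 36) yaw 71.8 [0.4807 0.0887] tool x,y mm 11.9 -1.7
brass (297, 206, 37, 32) [0.4802 0.085 ] tool x,y mm 8.2 -1.2
tongue [0.4876 0.1115] tool x,y mm 35.7 -1.1
```

```bash
(python3 -m pendant '[0,0.05,0.8,0,0,0,0,0,0,0,-1.5,0,0,0,0,0,0,-1.5,0,0,0,0,0,0,-1.5,0,0,0,0,0,0,-0.6,0,0,0,0,0,0,0,0,0,0]'
python3 -m pendant '[0,0,0,-0.2,0,0,0,0,0,0,0,0,0,0]'
python3 -m pendant '[0,0,0,-0.2,0,0,0,0,0,0,0,0,0,0]'
python3 -m pendant '[0,0,0,-0.2,0,0,0,0,0,0,0,0,0,0]')|grep -E "ee|contact"
```

```text
ee_pos: [0.4788, 0.0849, 0.1206]
contact_force: [0.3, 0.7, -2.8]
ee_pos: [0.48, 0.0852, 0.1201]
contact_force: [0.5, 0.2, -1.7]
ee_pos: [0.4799, 0.0854, 0.118]
contact_force: [-0.8, -0.2, -1.5]
ee_pos: [0.4796, 0.0854, 0.1157]
contact_force: [-1.1, -0.4, -1.6]
```

```bash
(python3 -m pendant '[0,0,0,-0.2,0,0,0,0,0,0,0,0,0,0]'
python3 -m pendant '[0,0,0,-0.2,0,0,0,0,0,0,0,0,0,0]')|grep -E "ee|contact"; python3 -c "
from plant import status as s;print(s.observe()['moment'])"
```

```text
ee_pos: [0.4795, 0.0854, 0.1135]
contact_force: [-0.1, -0.0, -0.3]
ee_pos: [0.4795, 0.0853, 0.1114]
contact_force: [-0.8, -0.3, -2.0]
[-0.01969416  0.00130534  0.00900787]
```

No contact, so the blade is down in the slot. Turn clockwise a little and watch the moment.

```bash
python3 -m pendant '[0,0,0,0,0,0,-6,0,0,0,0,0,0,-6,0,0,0,0,0,0,-6,0,0,0,0,0,0,-6,0,0,0,0,0,0,-6,0,0,0,0,0,0,0]'; python3 -c "
from plant import status as s;print(s.observe()['moment'])"; python3 sl.py 285 197 348 238
```

```text
time_s: 36.75
ee_pos: [0.4796, 0.0854, 0.1116]
tool_rot: [-180.0, 0.0, 44.3]
contact_force: [0.5, 0.0, -2.5]
width: 0.152
grasp_force: 78.1
[ 0.06529652 -0.03188676  0.0678778 ]
[0.4796 0.0854 0.1116] [-180.     0.    44.3]
dark 50.0 (320, 221, 25, 17) yaw 98.7 [0.4993 0.0892] tool x,y mm 16.8 11.1
dark 109.0 (306, 225, 14, 12) yaw 154.6 [0.4886 0.0986] tool x,y mm 15.7 -3.1
brass (300, 232, 30, 6) [0.4877 0.0953] tool x,y mm 12.8 -1.4Traceback (most recent call last):
  File "sl.py", line 10, in <module>
    c=col(w,(0,170,70),(6,255,255),(b[0],b[1]-40,b[2],b[1]+2));f=fitline(w,c,.068);o('tongue',f[0])
  File "h.py", line 37, in col
    return cs if every else cs[-1]
                            ~~^^^^
IndexError: list index out of range
```

```bash
cat > rd.py <<'E'
from h import *
w=grab('wrist');w['C'][2,3]+=.003;y=np.radians(w['s']['tool_rot'][2]);print(w['s']['ee_pos'].round(4),w['s']['tool_rot'][2].round(1),w['s']['moment'].round(2),w['s']['contact_force'].round(1))
for A,r,c in blobs(w,(0,150,50),(6,255,255),25): 
    P=fitline(w,c,.068)[0];print(A,cv2.boundingRect(c),P,'ang from camL %.1f R %.1f'%tuple(np.degrees(np.arctan2(P[1]-q[1],P[0]-q[0])) for q in ((.479,.0852),(.4545,-.0515))))
E
python3 rd.py
```

```text
[0.4796 0.0854 0.1116] 44.7 [0.01 0.01 0.03] [ 0.2  0.8 -2. ]
7227.5 (263, 235, 109, 140) [0.4568 0.0627] ang from camL -134.6 R 88.8
443.5 (299, 198, 22, 32) [0.4944 0.1074] ang from camL 55.3 R 75.9
```

The cam follows: its tongue is at 55° against the key's 44°, a lag equal to the stated play. Continue to the stop.

```bash
python3 -m pendant '[0,0,0,0,0,0,-6,0,0,0,0,0,0,-6,0,0,0,0,0,0,-6,0,0,0,0,0,0,-6,0,0,0,0,0,0,-6,0,0,0,0,0,0,-6,0,0,0,0,0,0,-6,0,0,0,0,0,0,-6]' >/dev/null
python3 -m pendant '[0,0,0,0,0,0,-6,0,0,0,0,0,0,-6,0,0,0,0,0,0,-4,0,0,0,0,0,0,0,0,0,0,0,0,0,0]' >/dev/null; python3 rd.py
python3 -m pendant '[0,0,0,0,0,0,-3,0,0,0,0,0,0,0,0,0,0,0,0,0,0]' >/dev/null; python3 rd.py
python3 -m pendant '[0,0,0,0,0,0,-3,0,0,0,0,0,0,0,0,0,0,0,0,0,0]' >/dev/null; python3 rd.py
```

```text
[0.4797 0.0852 0.1117] -19.1 [-0.83 -0.19  0.08] [ 0.4 -3.3 -2.2]
7247.0 (264, 235, 109, 140) [0.4493 0.0957] ang from camL 160.5 R 92.0
417.0 (468, 216, 29, 20) [ 0.4598 -0.0264] ang from camL -99.8 R 78.1
395.0 (299, 198, 22, 28) [0.5071 0.0814] ang from camL -7.7 R 68.4
[0.4796 0.0852 0.1117] -22.2 [-1.04 -0.19  0.04] [ 2.6 -5.2 -2.9]
7238.5 (264, 235, 109, 140) [0.4498 0.0974] ang from camL 157.3 R 91.8
441.0 (467, 207, 30, 21) [ 0.4598 -0.0261] ang from camL -99.8 R 78.2
419.0 (299, 198, 22, 29) [0.5064 0.0802] ang from camL -10.3 R 68.5
[0.4796 0.0853 0.1117] -25.2 [-1.22 -0.28  0.24] [ 1.3 -5.2 -3.1]
7268.0 (264, 235, 109, 140) [0.4506 0.0989] ang from camL 154.2 R 91.5
438.0 (466, 198, 31, 22) [ 0.4598 -0.0263] ang from camL -99.8 R 78.1
410.0 (297, 198, 23, 31) [0.5064 0.0797] ang from camL -11.4 R 68.4
```

```bash
python3 -m pendant '[0,0,0,0,0,0,-3,0,0,0,0,0,0,0,0,0,0,0,0,0,0]' >/dev/null; python3 rd.py
python3 -m pendant '[0,0,0,0,0,0,-2,0,0,0,0,0,0,0,0,0,0,0,0,0,0]' >/dev/null; python3 rd.py
```

```text
[0.4797 0.0853 0.1117] -28.2 [-1.17 -0.33  0.72] [ 1.4 -5.2 -2.6]
7265.5 (264, 235, 109, 140) [0.4514 0.1005] ang from camL 151.0 R 91.2
434.0 (295, 199, 24, 31) [0.506  0.0796] ang from camL -11.7 R 68.6
412.0 (464, 189, 31, 23) [ 0.4598 -0.0258] ang from camL -99.8 R 78.3
[0.4796 0.0853 0.1117] -30.2 [-1.19 -0.33  1.04] [ 1.6 -5.5 -3.3]
7273.0 (264, 235, 109, 140) [0.4519 0.1015] ang from camL 149.0 R 91.0
394.5 (294, 199, 24, 29) [0.5067 0.0794] ang from camL -11.8 R 68.3
453.5 (462, 183, 32, 24) [ 0.4597 -0.0263] ang from camL -99.8 R 78.3
```

The left cam is seated: 1 N m, tongue steady at -11.8°. Back off, lift, and go to the right cam, stopping a little short to measure its slot.

```bash
python3 -m pendant '[0,0,0,0,0,0,7,0,0,0,0,0,0,5,0,0,0,1,0,0,0,0,0,0,2,0,0,0,0,0,0,2.5,0,0,0,0,0,0,0,0,0,0]'|grep -E "ee|contact|rot"
python3 rd.py
python3 -m pendant '[0,-0.3,-2,0,0,0,7,0,-0.3,-2,0,0,0,7,0,-0.3,-2,0,0,0,7,0,-0.3,-2,0,0,0,7,0,-0.3,-2,0,0,0,7,0,-0.3,-2,0,0,0,7,0,-0.3,-1.4,0,0,0,7,0,-0.3,-1,0,0,0,7]' >/dev/null
python3 -m pendant '[0,0,0,0,0,0,7,0,0,0,0,0,0,7,0,0,0,0,0,0,7,0,0,0,0,0,0,7,0,0,0,0,0,0,7,0,0,0,0,0,0,1.4,0,0,0,0,0,0,0]'|grep -E "ee|rot"
python3 rd.py; python3 sl.py 285 197 348 238
```

```text
ee_pos: [0.4817, 0.086, 0.171]
tool_rot: [-179.8, -0.3, -18.5]
contact_force: [1.7, 0.1, -0.0]
[0.4817 0.086  0.171 ] -18.5 [-0.   -0.06  0.03] [ 1.7  0.1 -0. ]
7186.5 (264, 235, 108, 140) [0.4263 0.105 ] ang from camL 159.4 R 100.2
250.5 (440, 207, 21, 16) [ 0.46   -0.0256] ang from camL -99.7 R 78.0
242.0 (308, 191, 16, 22) [0.5067 0.0797] ang from camL -11.2 R 68.3
ee_pos: [0.4553, -0.0584, 0.1665]
tool_rot: [-180.0, -0.0, 73.9]
[ 0.4553 -0.0584  0.1665] 73.9 [-0.02  0.02  0.  ] [ 0.4 -0.  -2.2]
7242.5 (264, 235, 108, 140) [ 0.4398 -0.1131] ang from camL -101.2 R -103.4
292.0 (303, 182, 16, 25) [ 0.4592 -0.0264] ang from camL -100.1 R 79.4
379.0 (318, 31, 26, 20) [0.5056 0.0795] ang from camL -12.1 R 68.7
[ 0.4554 -0.0585  0.1665] [-180.    -0.    73.8]
dark 280.0 (306, 205, 13, 32) yaw 77.7 [ 0.4548 -0.0464] tool x,y mm 11.4 -4.0
brass (294, 211, 39, 27) [ 0.4547 -0.0504] tool x,y mm 7.5 -2.9
tongue [ 0.4598 -0.0238] tool x,y mm 34.5 -5.5
```

```bash
(python3 -m pendant '[0,-0.07,0.78,0,0,0,4,0,0,0,-1.5,0,0,0,0,0,0,-1.5,0,0,0,0,0,0,-1.3,0,0,0,0,0,0,-0.3,0,0,0,0,0,0,0,0,0,0]'
python3 -m pendant '[0,0,0,-0.2,0,0,0,0,0,0,0,0,0,0]'
python3 -m pendant '[0,0,0,-0.2,0,0,0,0,0,0,0,0,0,0]'
python3 -m pendant '[0,0,0,-0.2,0,0,0,0,0,0,0,0,0,0]'
python3 -m pendant '[0,0,0,-0.2,0,0,0,0,0,0,0,0,0,0]')|grep -E "ee|contact"; python3 rd.py
```

```text
ee_pos: [0.4542, -0.0507, 0.1201]
contact_force: [0.2, 0.6, -0.5]
ee_pos: [0.4553, -0.0509, 0.1191]
contact_force: [-0.2, 1.2, -1.8]
ee_pos: [0.4552, -0.0509, 0.1169]
contact_force: [-0.7, 0.3, -2.2]
ee_pos: [0.4549, -0.0508, 0.1147]
contact_force: [-0.2, -0.0, -0.4]
ee_pos: [0.4548, -0.0508, 0.1125]
contact_force: [0.0, -0.4, -1.4]
[ 0.4548 -0.0508  0.1125] 78.0 [-0.02  0.03 -0.03] [ 0.  -0.4 -1.4]
7248.0 (264, 235, 108, 140) [ 0.4484 -0.0827] ang from camL -100.3 R -101.1
415.0 (307, 201, 18, 29) [ 0.4591 -0.0257] ang from camL -100.2 R 79.9
568.0 (342, 16, 29, 23) [0.5063 0.0794] ang from camL -12.0 R 68.4
```

Inserted freely. Turn to the stop.

```bash
python3 -m pendant '[0,0,0,-0.1,0,0,-6,0,0,0,0,0,0,-6,0,0,0,0,0,0,-6,0,0,0,0,0,0,-6,0,0,0,0,0,0,-6,0,0,0,0,0,0,0]' >/dev/null; python3 rd.py
python3 -m pendant '[0,0,0,0,0,0,-6,0,0,0,0,0,0,-6,0,0,0,0,0,0,-6,0,0,0,0,0,0,-6,0,0,0,0,0,0,-6,0,0,0,0,0,0,-6,0,0,0,0,0,0,-6,0,0,0,0,0,0,-6]' >/dev/null
python3 -m pendant '[0,0,0,0,0,0,-6,0,0,0,0,0,0,-6,0,0,0,0,0,0,-6,0,0,0,0,0,0,-4,0,0,0,0,0,0,0,0,0,0,0,0,0,0]' >/dev/null; python3 rd.py
python3 -m pendant '[0,0,0,0,0,0,-4,0,0,0,0,0,0,0,0,0,0,0,0,0,0]' >/dev/null; python3 rd.py
```

```text
[ 0.4546 -0.0507  0.1116] 47.7 [0.27 0.2  0.09] [-1.1  1.4 -1.3]
7255.0 (263, 235, 109, 140) [ 0.4331 -0.0744] ang from camL -106.0 R -133.1
435.5 (299, 201, 22, 31) [ 0.4671 -0.0293] ang from camL -95.9 R 60.4
620.0 (216, 23, 36, 34) [0.5057 0.0793] ang from camL -12.5 R 68.6
[ 0.4555 -0.0518  0.1118] -21.7 [-2.53 -0.19  0.04] [ 1.8 -9.8 -4.9]
400.5 (106, 239, 25, 29) [0.5057 0.0787] ang from camL -13.7 R 68.5
7275.0 (264, 235, 109, 140) [ 0.4255 -0.0402] ang from camL -113.1 R 158.7
427.0 (301, 201, 22, 31) [ 0.4801 -0.0571] ang from camL -89.6 R -12.3
[ 0.4555 -0.0519  0.1118] -25.7 [-2.65 -0.2   0.38] [ 0.6 -9.7 -5.2]
372.0 (109, 252, 25, 29) [0.506  0.0786] ang from camL -13.7 R 68.4
7294.0 (264, 235, 109, 140) [ 0.4264 -0.0383] ang from camL -113.1 R 154.8
427.0 (299, 201, 23, 31) [ 0.48   -0.0579] ang from camL -89.6 R -14.1
```

```bash
python3 -m pendant '[0,0,0,0,0,0,-4,0,0,0,0,0,0,0,0,0,0,0,0,0,0]' >/dev/null; python3 rd.py
python3 -m pendant '[0,0,0,0,0,0,6,0,0,0,0,0,0,5,0,0,0,1,0,0,0,0,0,0,2,0,0,0,0,0,0,2.5,0,0,0,0,0,0,1,0,0,0,0,0,0,0,0,0,0]'|grep -E "ee|contact|rot"; python3 rd.py
python3 -m pendant '[0,0.3,-2.6,0,0,0,6.7,0,0.3,-2.6,0,0,0,6.7,0,0.3,-2.6,0,0,0,6.7,0,0.3,-2.6,0,0,0,6.7,0,0.3,-2.6,0,0,0,6.7,0,0.3,-2.6,0,0,0,6.7,0,0.3,-2.6,0,0,0,6.7,0,0.3,-2.6,0,0,0,6.7]'|grep -E "ee|rot"
python3 -m pendant '[0,0.3,-2.6,0,0,0,6.7,0,0.3,-2.6,0,0,0,6.7,0,0.3,-2.6,0,0,0,6.7,0,0.3,-2.5,0,0,0,6.7,0,0.3,-1.7,0,0,0,6.7,0,0,0,0,0,0,0,0,0,0,0,0,0,0]'|grep -E "ee|rot|grasp"
```

```text
[ 0.4555 -0.0519  0.1118] -29.6 [-2.65 -0.2   0.88] [  1.  -11.4  -5.7]
373.0 (112, 265, 25, 29) [0.506  0.0786] ang from camL -13.7 R 68.4
7271.5 (264, 235, 109, 140) [ 0.4275 -0.0362] ang from camL -113.0 R 150.5
428.5 (296, 201, 24, 31) [ 0.48  -0.058] ang from camL -89.6 R -14.3
ee_pos: [0.4565, -0.0512, 0.1789]
tool_rot: [-180.0, -0.2, -18.7]
contact_force: [0.8, 0.3, 0.1]
[ 0.4565 -0.0512  0.1789] -18.7 [ 0.02 -0.02 -0.03] [0.8 0.3 0.1]
7189.5 (264, 235, 108, 140) [ 0.3978 -0.031 ] ang from camL -124.9 R 160.1
242.0 (153, 213, 18, 23) [0.5056 0.079 ] ang from camL -13.1 R 68.6
250.0 (309, 191, 16, 22) [ 0.4799 -0.0578] ang from camL -89.6 R -13.9
ee_pos: [0.4783, -0.2599, 0.1752]
tool_rot: [-179.9, 0.0, 35.1]
ee_pos: [0.4932, -0.379, 0.1749]
tool_rot: [-179.9, -0.0, 68.1]
grasp_force: 79.2
```

Both cams are seated. Now lower the key into the stand.

```bash
(python3 -m pendant '[0,0.12,0.05,0,0,0,0,0,0,0,-3.5,0,0,0,0,0,0,-3,0,0,0,0,0,0,-2,0,0,0,0,0,0,-1.5,0,0,0,0,0,0,-1.2,0,0,0,0,0,0,0,0,0,0]'
python3 -m pendant '[0,0,0,-0.5,0,0,0,0,0,0,-0.2,0,0,0,0,0,0,0,0,0,0]'
python3 -m pendant '[0,0,0,-0.2,0,0,0,0,0,0,0,0,0,0]')|grep -E "ee|contact"
```

```text
ee_pos: [0.494, -0.3764, 0.0623]
contact_force: [-0.3, 0.0, -0.6]
ee_pos: [0.4954, -0.3784, 0.0582]
contact_force: [-1.3, 0.2, -2.0]
ee_pos: [0.4954, -0.3785, 0.0561]
contact_force: [0.2, -0.6, -1.9]
```

```bash
(python3 -m pendant '[0,0,0,-0.15,0,0,0,0,0,0,0,0,0,0]'
python3 -m pendant '[0,0,0,-0.15,0,0,0,0,0,0,0,0,0,0]'; python3 -m pendant '[0,0,0,-0.1,0,0,0,0,0,0,0,0,0,0]')|grep -E "ee|contact"
```

```text
ee_pos: [0.4953, -0.3785, 0.0544]
contact_force: [0.6, -0.3, -0.1]
ee_pos: [0.4954, -0.3786, 0.0544]
contact_force: [-6.1, 6.0, 25.6]
ee_pos: [0.4954, -0.3786, 0.0543]
contact_force: [-10.9, 8.9, 41.4]
```

The flange rests on the rim at 0.0544, the same height as when it was picked. I'll relax, release, rise and check.

```bash
python3 -m pendant '[0,0,0,0.25,0,0,0,0.5,0,0,0,0,0,0,0.5,0,0,0,0,0,0,0.5,0,0,0,0,0,0,0.5,0,0,0,0,0,0]'|grep -E "ee|contact|width"
python3 -m pendant '[0.5,0,0,2,0,0,0,0.5,0,0,3,0,0,0,0.5,0,0,4,0,0,0,0.5,0,0,4,0,0,0,0.5,0,0,2,0,0,0,0.5,0,0,0,0,0,0]'|grep -E "ee|contact"
python3 -m pendant '[0.5,-3,-2.5,0,0,0,0,0.5,-3,-2.5,0,0,0,0,0.5,-3,-2.5,0,0,0,0,0.5,-3,-2.5,0,0,0,0,0.5,0,0,0,0,0,0,0.5,0,0,0,0,0,0]'|grep -E "ee|contact"
python3 - <<'E'
from h import *
t=grab('top');a=top0();cv2.imwrite('pics/t9.png',t['img'])
for n,lo,hi,b,z in [('red',(0,150,60),(8,255,255),(455,230,515,285),.077),('yel',(22,120,60),(32,255,255),(335,300,375,328),.024),('yel2',(22,120,60),(32,255,255),(430,140,460,175),.024),('pink',(160,80,60),(178,255,255),(420,315,462,342),.024)]:
    for f in (a,t):
        c=col(f,lo,hi,b);print(n,cv2.contourArea(c),cv2.boundingRect(c))
for b in ((270,238,305,275),(325,250,365,290)):
    c=col(t,(0,170,90),(6,255,255),b);print('tongue',plane(t,[c[:,0].mean(0)],.068).round(3))
c=col(t,(0,0,150),(180,60,255),(255,155,395,290));q=cv2.approxPolyDP(cv2.convexHull(c),4,True)[:,0];print('plate',plane(t,q,.06)[:,:2].round(3).tolist())
d=cv2.absdiff(t['img'],a['img']).max(2)>60;n,l,s,cc=cv2.connectedComponentsWithStats(d.astype(np.uint8));print([s[i].tolist() for i in range(1,n) if s[i][4]>60])
E
```

```text
ee_pos: [0.495, -0.3783, 0.0539]
contact_force: [0.9, 1.1, -0.5]
width: 0.502
ee_pos: [0.4972, -0.3801, 0.2094]
contact_force: [-0.1, -0.4, 0.8]
ee_pos: [0.3733, -0.4794, 0.2034]
contact_force: [-1.0, 1.0, 0.1]
red 410.0 (475, 246, 27, 23)
red 409.0 (475, 245, 27, 22)
yel 371.5 (340, 307, 28, 15)
yel 369.5 (340, 307, 28, 15)
yel2 344.0 (438, 145, 15, 27)
yel2 340.5 (438, 145, 15, 27)
pink 319.0 (428, 321, 29, 19)
pink 322.0 (428, 320, 29, 20)
tongue [[0.505 0.079 0.068]]
tongue [[ 0.479 -0.058  0.068]]
plate [[0.612, 0.105], [0.571, -0.12], [0.47, -0.105], [0.512, 0.121]]
[[277, 161, 107, 61, 4144], [413, 185, 37, 23, 567], [268, 204, 107, 76, 4215], [403, 217, 237, 103, 2645], [158, 220, 41, 25, 552], [209, 228, 32, 30, 614], [271, 252, 23, 16, 107], [559, 286, 81, 91, 4082], [533, 318, 38, 15, 99], [341, 341, 41, 59, 855], [457, 362, 10, 11, 62], [273, 375, 367, 105, 7598], [192, 423, 93, 57, 2244]]
```

The key stands as at the start, the tongues point along the box's +x over the cover's edge, and the look-alikes are unmoved. I'll hand in.

```bash
python3 -c "
from plant import manip,status;print(status.observe()['time_s']);print(manip.hand_in())"
```

```text
49.5667
the job is handed in; nothing more can be done
None
```

I did every step in the order asked and handed the job in at 49.6 s: the dial is at zero, all three packs lie flat in the bay, the cover is shut, both cams are seated, and the key is back in its stand; no verdict came back.

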